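# Spread the retaining ring and hold it at the groove of the arm pivot

## Robot

A 7-joint arm with a two-finger parallel gripper is mounted at the origin on the work surface. World frame = base frame: x ahead of the robot, y to its left, z up, the work surface at z = 0. Lengths are in m, angles in rad, forces in N, time in s.
With the tool pointing down it reaches from about 0.4 to 0.875 m from the base axis. Payload 19.3 kg.
Tool frame: the origin (TCP) lies on the centre line of the jaws, within the pads' length; the fingertips stand 25 mm ahead of it and the grasp point (between the pads) lies 6 mm ahead of it (tips_ahead is the distance from the TCP to the fingertips, in m); z points along the fingers, y is the direction in which the jaws open and shut (so a half turn about z gives the same grasp; the last joint's range is limited). The gripper opens to 85 mm and grips with 20 to 120 N. Pads are 22 mm wide; open, the fingers measure 114 mm over their backs; the gripper's body (76 mm by 85 mm) begins 54 mm behind the grasp point. The pads swing forward as they close: fully open they stand 13 mm farther back than shut.
Start: joints at [1.262, 0.521, -0.036, 1.599, 0.021, 1.021, -0.113], TCP at [0.148, -0.607, 0.256] pointing down, gripper open.
Joint ranges: [-2.91, 2.91], [-0.3, 2.13], [-1.5, 1.42], [0.17, 2.43], [-1.26, 4.41], [0.16, 1.93], [-2.52, 2.52]. Speed limits (rad/s): [1.89, 1.89, 2.39, 2.39, 3.01, 3.01, 3.01].

## Interface

Orientations are given as [roll, pitch, yaw] about the fixed x, y, z axes, in that order (R = Rz(yaw) Ry(pitch) Rx(roll)).
In Python, from workcell import observe, grab_frame, job_done, outline_of, tips_ahead gives the robot as it stands. The module is installed in compiled form; this text tells all that it offers.
- The arm moves only by the tool move_arm, never from a script. Its argument "motion" is a list of rows, each a list of 2 entries, a list of its own where there are three numbers: the shift along the world's x, y, z in mm, then the turn, a rotation vector about the world's x, y, z in rad. A call has 1 to 12 rows; each row is the pose to reach, as a shift and turn from the pose commanded when the call began; what a row does not reach only later rows make up. A row lasts 1/8 s, in which the tool goes at most 62.5 mm and 10.7 degrees, less where a joint would pass 70% of its speed; a pose out of reach is approached as far as the arm can. A call with a gripper value outside its range is refused whole. "jaw" is the finger opening in mm, from 0 to 85.4, set as the call begins (left out, the last holds). The fingers move at their own pace and stop on an object; "grip_force" is the grip in N (left out, the last holds). Time passes only in rows, so rows that repeat a pose let the fingers close. It gives the time, the measured TCP pose, the force and the opening at its end, in the units of the state.
- observe(): the state, without advancing time (a new reading comes with each control period).
- grab_frame(name): name is "scene" or "top" or "wrist"; returns a dict with "frame" (384x512x3 uint8, red, green, blue), "fx", "fy", "cx", "cy" (pixels), "T" (4x4, takes a point from camera to world coordinates); the wrist camera has in their place "mount" (4x4, takes a point from camera to tool coordinates, whose origin is the TCP and whose axes are the flange's). Camera axes: x right, y down, z forward; pixel columns grow to the right and rows downward; lengths in m; the calibration is good to about 2 mm. A picture is of the moment at which its call begins: read the wrist's pose just before it. There is no depth.
- job_done(): hands the job in, once; it reports no verdict.
Trained networks look in the newest picture that a camera, given by its name, has taken for a name from the list of things; names that differ only in an ending like _2 or _b are one class to them, and where a whole thing is asked for, a point or a joint stands for the part that bears it (a point fixed in the world has none). Each returns a list of dicts, best first, with "score" (0 to 1); they miss things now and then, are a little off and sometimes report something else, mostly with a low value. They report only what shows in the picture. A call takes as long as a camera call. They do not tell look-alikes from the thing itself.
- outline_of(label, camera): "pixels" (384x512 bool, what is visible of it) and "pixel" ([column, row] in pixels, amid what is visible of it).
The state is a dict: "clock": time; "qpos": joint angles; "qd": joint speeds; "joint_efforts": joint torques, N m; "position": TCP position; "tool_rot": TCP orientation; "force": force on the tool from outside, world axes, zero at the start; "moment": the same for the moment, N m; "grip_width": finger opening in m.
Only numpy, scipy, OpenCV 4.12 (cv2) and the standard library are available. Lean on these libraries where they do the work, as an engineer would, in place of code of your own. Each camera call takes 0.05 s, during which the arm holds its last target.

## Task

Take the spreading pliers from their rack, put their tips into the gap of the retaining ring that lies on the loading block, squeeze the handles fully so that the ring opens, and lift the ring off. Bring it level over the upright pivot stub, lower it from above around the stub without forcing it until it is at the groove, and finish there still squeezing: the ring stays spread, level and centred at groove height, carried by the pliers alone, so that it can be inspected before it is let close. Do not drop the ring, let go of the pliers or disturb the other things on the bench.

Things in the scene. Friction and masses are not known exactly. Their poses are not given: they have to be found in the camera images.
- pliers: Spring-loaded spreading pliers, 140 mm long, about 0.14 kg, upright in the rack, tips down. Origin: the pivot, centre of a steel cross block 40 (x) x 16 (y) x 12 (z) mm that rests on the rack's walls; z up the handles, y the line along which the handles close and the tips spread. Levers 10 mm thick in x. The same from both sides. Lift 100 mm to clear the rack.
- grip (a point): Middle between the pliers' two black handles (14 mm wide in x, 20 mm below to 14 mm above this point), 48 mm above the pivot. At rest they lean outward, 56 mm across the tops. 3 to 4 N starts to move them, 18 N squeezes fully: to a stop, faces parallel, 30 mm across. Taken at 50 to 54 mm, the tips stay nearly shut.
- tips (a point): Middle between the pliers' tips, 70 mm below the pivot. Each tip has a flat outer face, a foot under it (sticks out 2.5 mm, goes under the ring's lug) and a shoulder over it (sticks out 11.5 mm, lands on the lug). At rest feet span 10 mm, reaching 11 mm below here; shoulders span 31 mm, lowest edge 1.7 mm below here. Squeezed: faces 39 mm apart, shoulders 3.5 mm above here, feet from 5 to 8.5 mm below.
- lever_l (a joint): How far each plier handle is squeezed: 0 at rest, 0.22 rad fully squeezed (stop). The other handle follows equally.
- rack: Grey metal rack (fixed) for the pliers: base 70 x 80 mm, two walls with a 20 mm slot between them running along y, tops at 90 mm, small ears to 94 mm. Origin: centre of the underside; x and y as the pliers' when these stand in it.
- ring: Open retaining ring, dark steel, 4 mm thick, about 37 g, flat on the loading block. Origin: ring centre at half thickness; x towards the middle of its gap, z up. Two stiff halves sprung together at the back (-x), each ending in a lug beside the gap (x = 9 to 41 mm). Left alone it is pinched: 27 mm across inside. Fully spread it is round: 34.4 mm inside, 46 mm outside.
- gap (a point): Point in the ring's gap between its lugs, 25 mm from the ring's centre, at half thickness, where the middle of the plier tips belongs, closing line along the ring's y: lower until the shoulders land on the lugs, then squeeze. Gap about 23 mm wide pinched, 39 mm spread; takes up to 8 N per lug. How the ring then sits in the tips can differ by a few mm.
- ring_l (a joint): Opening of one half of the ring (the other follows equally): 0 pinched, 0.17 rad fully spread by the pliers.
- block: White loading block (fixed), 76 x 64 mm, top at 40 mm, with a short aluminium post 18 mm in diameter and 9 mm high that the ring lies around. Origin: on the post's axis at the underside; x as the ring's within 0.15 rad; a cross slot 20 mm wide and 22 mm deep, from x = 14 to 34 mm, runs under the ring's lugs and leaves room for the plier tips.
- stub: Pivot stub of a microscope arm (fixed): an upright steel shaft, 30 mm in diameter with its top at 95 mm (last 3 mm tapered), on a grey 100 x 100 mm base, with a white arm eye 54 mm in diameter up to 50 mm and a brass collar 40 mm in diameter up to 62 mm. Origin: on the axis at the underside; z up.
- groove (a point): Middle of the groove (7 mm high, 25 mm in diameter) on the stub's axis, 78 mm above the bench, where the middle of the ring's thickness belongs; z up.
- board_a: Bystander: green circuit board, 65 x 50 x 4 mm. Origin: centre of the underside.
- board_b: Bystander: green circuit board, 50 x 38 x 4 mm. Origin: centre of the underside.
- spool: Bystander: tape spool, 64 mm in diameter, 18 mm high. Origin: centre of the underside.
- handset: Bystander: black handset, 150 x 44 x 20 mm. Origin: centre of the underside.
- jar: Bystander: small closed jar, 44 mm in diameter, 50 mm high. Origin: centre of the underside.
- loupe: Bystander: black eye loupe, 42 mm in diameter, 42 mm high. Origin: centre of the underside.
- washer: Bystander: plain steel washer, 38 mm in diameter, 5 mm thick (not the retaining ring). Origin: centre of the underside.
Mind the look-alikes: they are no part of the job. Leave any green or pink look-alike of the block alone. There is more than one size of the pliers; the job needs the smaller.

How it is judged:
By the outcome, as a careful person would: the job done as asked, in the order asked, and still so for the second after the job is handed in, while the arm keeps its last pose, push and grip.
It also fails if it takes over 58 s, if anything falls off the work surface, if the arm or the gripper's body presses on something with over 40 N, if the wrist force passes 120 N, or if a joint passes its speed limit or range.

## Working session

There is one attempt and no reset: what is moved stays moved. The work goes in short steps, Python scripts to look and compute and a tool call to move; the robot and the scene stay as the last step left them, time stands still between calls to the robot, and variables do not carry over. Pictures are saved under pics/ and viewed, and the job is handed in when it is done.

Besides the shell and the picture viewer there is one more tool, called after "Request:" by a JSON object that holds its "name" and its "arguments". move_arm: Moves the arm, as the interface text tells. Its arguments: {"type":"object","properties":{"motion":{"type":"array"},"jaw":{"type":"number"},"grip_force":{"type":"number"}},"required":["motion"]}

```bash
mkdir -p pics; ls
cat > h.py <<'E'
import numpy as np, cv2
from workcell import *
def save(n,img): cv2.imwrite('pics/'+n+'.png',cv2.cvtColor(img,cv2.COLOR_RGB2BGR))
E
python3 - <<'E'
from h import *
s=observe(); print(s)
for c in ['scene','top']:
    f=grab_frame(c); print(c,f['fx'],f['fy'],f['cx'],f['cy'],f['T']); save(c+'0',cv2.resize(f['frame'],(800,600),interpolation=cv2.INTER_CUBIC))
E
```

```text
pics
{'clock': 0.0, 'qpos': array([ 1.26179305,  0.52199697, -0.0363234 ,  1.59999368,  0.02119675,
        1.02110864, -0.1127726 ]), 'qd': array([-0.00062251,  0.00016584, -0.00025344,  0.00140877, -0.00137533,
        0.00100318,  0.00088899]), 'joint_efforts': array([-3.39963417e-04, -9.27105403e+01,  1.97998904e+00, -3.69926906e+01,
        1.78713439e-02,  8.21323920e-03,  2.33147807e-05]), 'position': array([ 0.14772978, -0.60697458,  0.25574151]), 'tool_rot': array([-3.14047372e+00,  7.95381207e-05,  2.38815328e-01]), 'force': array([0.26837316, 0.74953366, 0.5620256 ]), 'moment': array([ 0.01380785, -0.03747841, -0.00251657]), 'grip_width': 0.0852963581542865}
scene 365.75136578619805 365.75136578619805 255.90719311502437 193.2484458975251 [[-0.02641356  0.57611944 -0.81693862  1.56933518]
 [ 0.99946404  0.03102862 -0.01043312  0.03923315]
 [ 0.01933776 -0.81677635 -0.57663024  0.81487129]
 [ 0.          0.          0.          1.        ]]
top 453.0568089734175 453.0568089734175 247.00485936408325 195.43396641845817 [[-1.87139028e-02 -9.72672037e-01  2.31427955e-01  2.97203100e-01]
 [-9.99813683e-01  1.93008989e-02  2.72346356e-04  1.73058636e-02]
 [-4.73167124e-03 -2.31379739e-01 -9.72852007e-01  1.28204018e+00]
 [ 0.00000000e+00  0.00000000e+00  0.00000000e+00  1.00000000e+00]]
```

View pics/scene0.png

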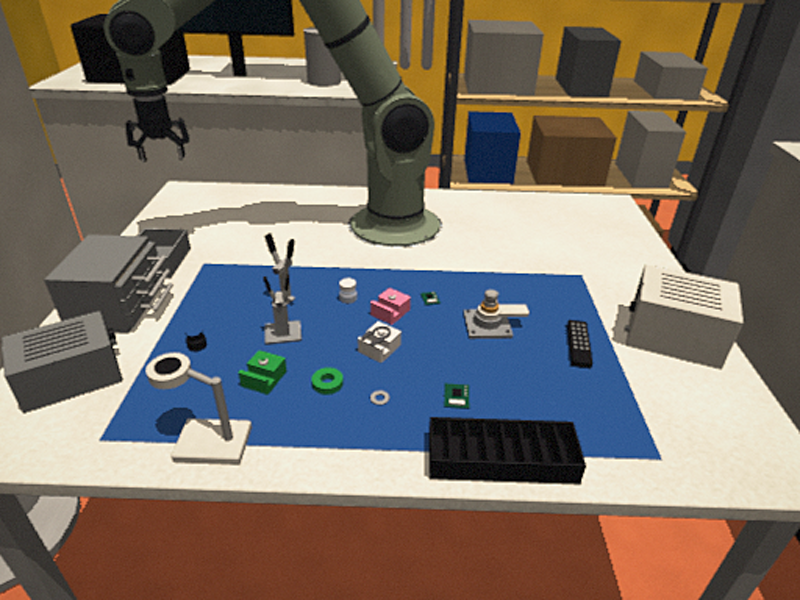

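View pics/top0.png

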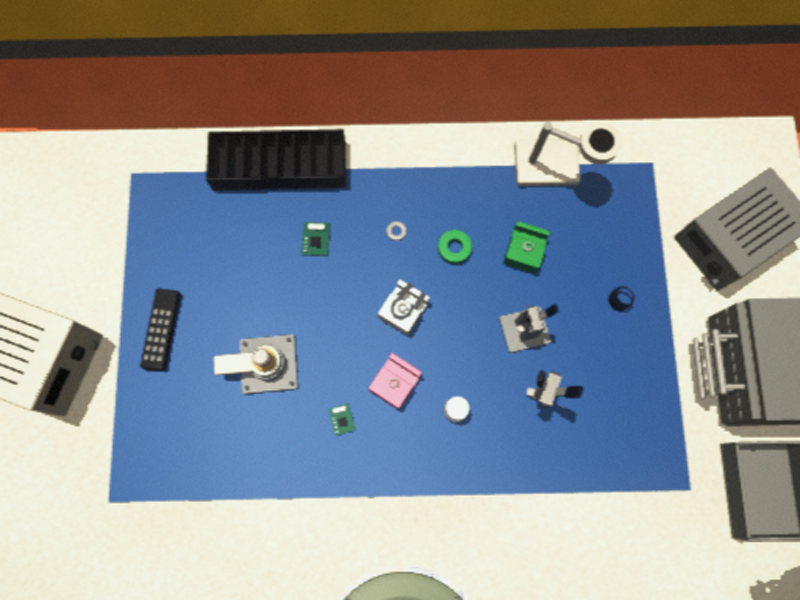

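Run:
```python
from h import *
f=grab_frame('scene')['frame']; a=cv2.resize(f[135:260,130:300],None,fx=4.6,fy=4.6,interpolation=cv2.INTER_CUBIC); save('c1',a)
f=grab_frame('top')['frame']; a=cv2.resize(f[130:290,220:420],None,fx=3.75,fy=3.75,interpolation=cv2.INTER_CUBIC); save('c2',a)
f=grab_frame('top')['frame']; a=cv2.resize(f[180:290,120:230],None,fx=5,fy=5,interpolation=cv2.INTER_CUBIC); save('c3',a)
for c in ['scene','top']:
  for n in ['pliers','rack','ring','block','stub']:
    print(c,n,[(round(o['score'],2),np.round(o['pixel'])) for o in outline_of(n,c)])
```

```text
scene pliers [(0.58, array([179., 162.])), (0.57, array([175., 190.]))]
scene rack [(0.68, array([179., 210.]))]
scene ring [(0.44, array([247., 220.]))]
scene block [(0.65, array([166., 237.])), (0.58, array([249., 195.])), (0.57, array([241., 223.]))]
scene stub [(0.96, array([313., 204.])), (0.47, array([182., 211.]))]
top pliers [(0.75, array([341., 204.])), (0.69, array([351., 244.]))]
top rack [(0.62, array([334., 214.]))]
top ring [(0.66, array([202., 155.])), (0.65, array([264., 185.]))]
top block [(0.83, array([335., 158.])), (0.67, array([253., 243.])), (0.6, array([259., 198.]))]
top stub [(0.91, array([169., 235.]))]
```

View pics/c1.png

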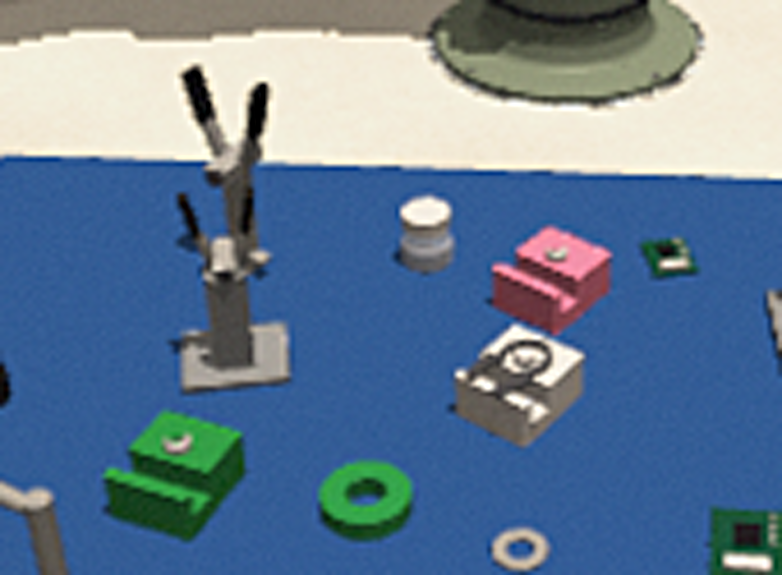

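View pics/c2.png

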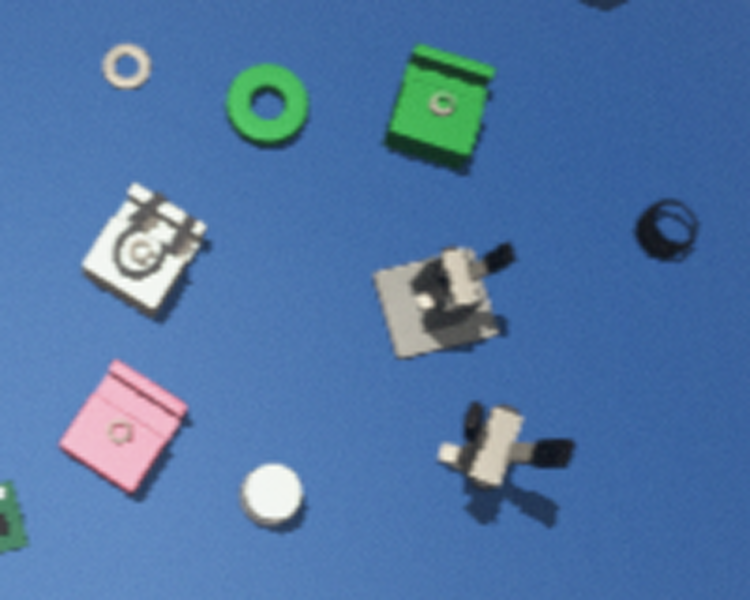

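View pics/c3.png

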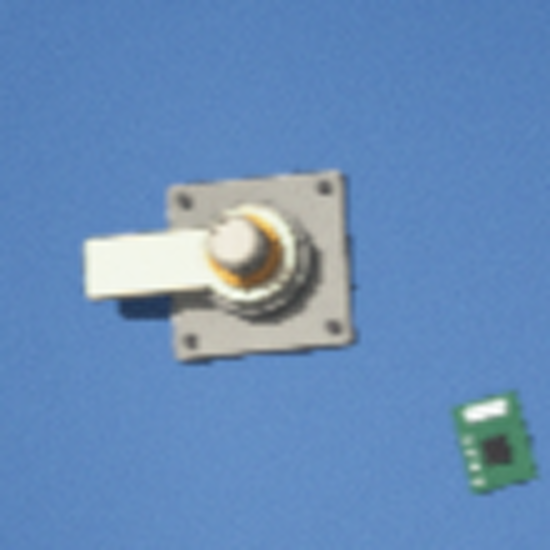

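```bash
cat >> h.py <<'E'
def ray(f,px,T=None):
    T=f['T'] if T is None else T
    d=np.array([(px[0]-f['cx'])/f['fx'],(px[1]-f['cy'])/f['fy'],1.]); return T[:3,3],T[:3,:3]@d
def bp(f,px,z,T=None):
    o,d=ray(f,px,T); return o+d*(z-o[2])/d[2]
def pj(f,P,T=None):
    T=f['T'] if T is None else T
    p=(np.atleast_2d(P)-T[:3,3])@T[:3,:3]; return np.c_[p[:,0]/p[:,2]*f['fx']+f['cx'],p[:,1]/p[:,2]*f['fy']+f['cy']]
def RT(s):
    from scipy.spatial.transform import Rotation as R
    T=np.eye(4); T[:3,:3]=R.from_euler('xyz',s['tool_rot']).as_matrix(); T[:3,3]=s['position']; return T
def wrist():
    s=observe(); f=grab_frame('wrist'); f['T']=RT(s)@f['mount']; return s,f
E
python3 - <<'E'
from h import *
f=grab_frame('top')
# c2: px=220+u/3.75, py=130+v/3.75 ; c3: 120+u/5,180+v/5
c2=lambda u,v:(220+u/3.75-.37,130+v/3.75-.37); c3=lambda u,v:(120+u/5-.4,180+v/5-.4)
print('pivot',bp(f,c2(460,277),.105),'big pivot',bp(f,c2(497,445),.18))
print('rack base',[bp(f,c2(*p),.008)[:2].round(3) for p in [(375,273),(400,357),(497,335)]])
print('ring c',bp(f,c2(137,250),.042),'post',bp(f,c2(142,252),.049))
print('block',[bp(f,c2(*p),.04)[:2].round(3) for p in [(133,186),(206,228),(85,262),(152,308)]])
print('stub',bp(f,c3(237,247),.095)); print([bp(f,c3(*p),.008)[:2].round(3) for p in [(168,187),(345,172),(178,360),(355,345)]])
s,w=wrist(); print(w['fx'],w['fy'],w['cx'],w['cy'],w['mount']); save('w0',w['frame'])
E
```

```text
pivot [ 0.55016985 -0.23505169  0.105     ] big pivot [ 0.42226847 -0.23541824  0.18      ]
rack base [array([ 0.575, -0.191]), array([ 0.51 , -0.206]), array([ 0.525, -0.281])]
ring c [ 0.58918745 -0.00804811  0.042     ] post [ 0.58593406 -0.01159502  0.049     ]
block [array([ 0.64 , -0.006]), array([ 0.606, -0.06 ]), array([0.581, 0.031]), array([ 0.545, -0.018])]
stub [0.4924145 0.2312249 0.095    ]
[array([0.542, 0.287]), array([0.549, 0.186]), array([0.443, 0.279]), array([0.45 , 0.179])]
304.4828174219545 304.4828174219545 258.25648670950017 191.9244289000011 [[-5.45392538e-04 -9.59656876e-01 -2.81173224e-01  7.06346320e-02]
 [ 9.99999809e-01 -6.05281301e-04  1.26149739e-04 -6.31768404e-04]
 [-2.91249359e-04 -2.81173102e-01  9.59657023e-01 -1.17586147e-01]
 [ 0.00000000e+00  0.00000000e+00  0.00000000e+00  1.00000000e+00]]
```

Run:
```python
from h import *
t=grab_frame('top'); s=grab_frame('scene')
c2=lambda u,v:(220+u/3.75-.37,130+v/3.75-.37); c1=lambda u,v:(130+u/4.6-.39,135+v/4.6-.39)
def tri(a,b):
    o1,d1=ray(t,c2(*a)); o2,d2=ray(s,c1(*b))
    x=np.linalg.lstsq(np.c_[d1,-d2],o2-o1,rcond=None)[0]
    p,q=o1+d1*x[0],o2+d2*x[1]; return ((p+q)/2).round(3),np.linalg.norm(p-q).round(4)
print('small piv',tri((460,277),(225,258)))
print('big piv',tri((497,445),(228,165)))
print('big handle tops',tri((565,452),(195,75)),tri((474,412),(262,90)))
print('small handle tops',tri((503,250),(185,200)),tri((440,285),(248,192)))
```

```text
small piv (array([ 0.552, -0.237,  0.097]), np.float64(0.0012))
big piv (array([ 0.431, -0.256,  0.103]), np.float64(0.0058))
big handle tops (array([ 0.417, -0.28 ,  0.176]), np.float64(0.0001)) (array([ 0.444, -0.222,  0.18 ]), np.float64(0.0005))
small handle tops (array([ 0.559, -0.258,  0.152]), np.float64(0.0041)) (array([ 0.537, -0.216,  0.146]), np.float64(0.0067))
```

Request:
{"name": "move_arm", "arguments": {"motion": [[[20,20,20],[0,0,0]],[[60,55,40],[0,0,0]],[[105,95,44],[0,0,0]],[[150,138,44],[0,0,0]],[[195,180,44],[0,0,0]],[[240,222,44],[0,0,0]],[[285,263,44],[0,0,0]],[[330,305,44],[0,0,0]],[[370,341,44],[0,0,0]],[[402,371,44],[0,0,0]],[[402,371,44],[0,0,0]]], "jaw": 85}}

```text
clock: 2.33
position: [0.5519, -0.233, 0.3]
tool_rot: [-3.14, -0.001, 0.244]
force: [0.1, -0.3, -0.7]
grip_width: 0.0851
```

Run:
```python
from h import *
s,w=wrist(); print(s['clock'],s['position'],s['tool_rot'],s['qpos']); save('w1',cv2.resize(w['frame'],(800,600),interpolation=cv2.INTER_CUBIC))
print([(round(o['score'],2),np.round(o['pixel'])) for n in ['pliers','rack'] for o in outline_of(n,'wrist')])
print(pj(w,[.551,-.236,.096]))
```

```text
2.325 [ 0.55189937 -0.2329999   0.2999596 ] [-3.14032826e+00 -7.69768694e-04  2.43624086e-01] [ 0.44134588  0.44335112 -0.19884918  1.61303478  0.093826    1.09460603
 -1.10898848]
[(0.89, array([261., 175.])), (0.55, array([254., 287.])), (0.52, array([143., 234.])), (0.88, array([259., 150.])), (0.41, array([262., 177.]))]
[[261.52733785 172.53988765]]
```

View pics/w1.png

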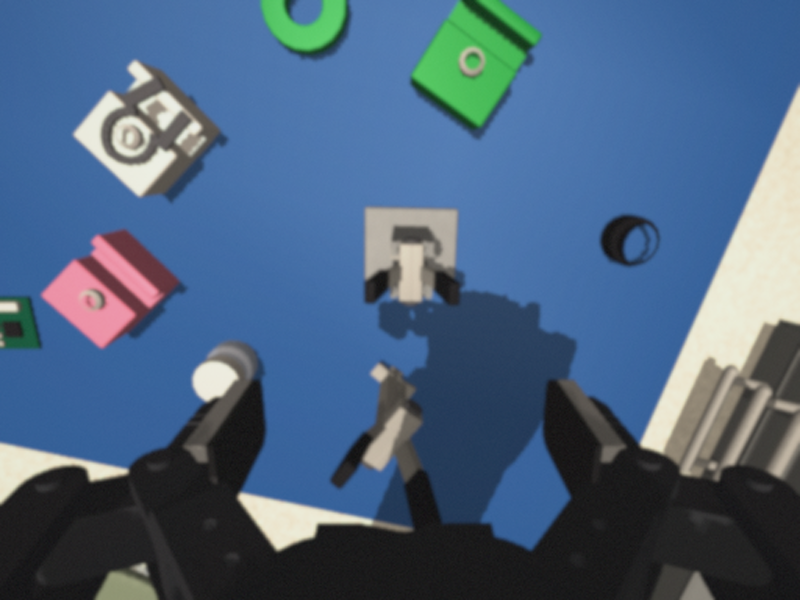

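Run:
```python
from h import *
w=cv2.imread('pics/w1.png')
f=grab_frame('wrist')['frame']; a=cv2.resize(f[120:210,215:315],None,fx=7,fy=6.6*7/6.6,interpolation=cv2.INTER_CUBIC)[:600]; save('c4',a)
a=cv2.resize(f[30:135,40:150],None,fx=5.5,fy=5.5,interpolation=cv2.INTER_CUBIC); save('c5',a)
```

```text
(no output)
```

View pics/c4.png

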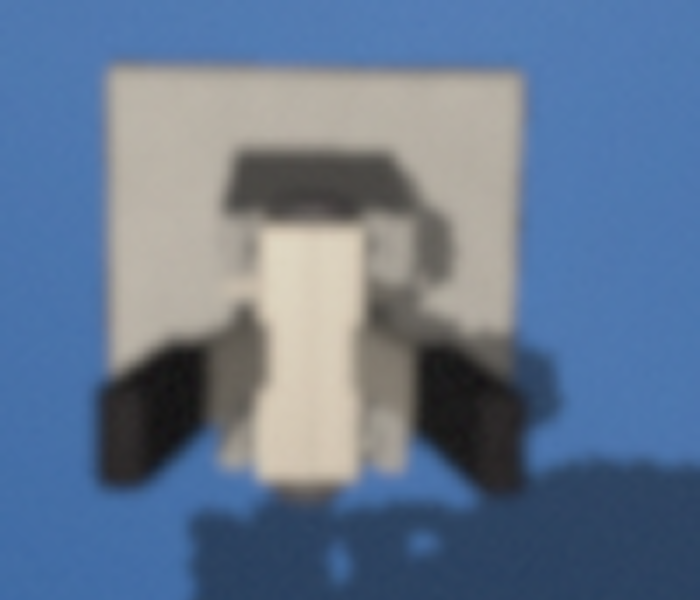

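View pics/c5.png

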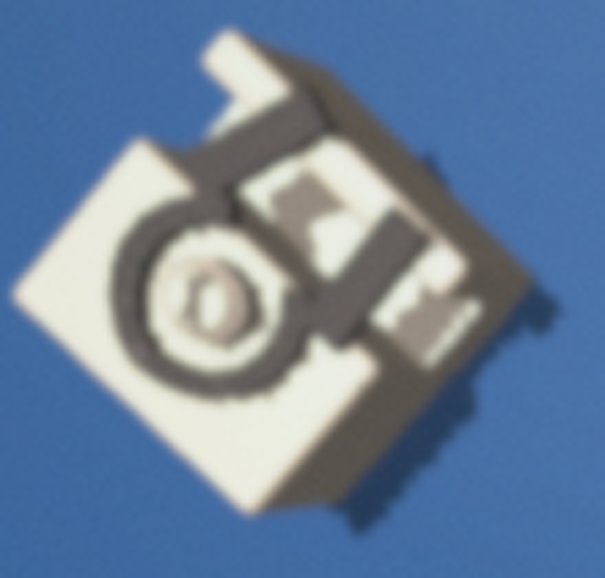

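Run:
```python
from h import *
s,w=wrist()
c4=lambda u,v:(215+u/7-.43,120+v/7-.43)
c5=lambda u,v:(40+u/5.5-.41,30+v/5.5-.41)
np.set_printoptions(precision=4,suppress=True)
def yw(a,b): d=b-a; return np.arctan2(d[1],d[0]),np.linalg.norm(d)
for u in [(97,395),(97,487),(522,397),(522,490)]: print('handle',bp(w,c4(*u),.158))
l,r=bp(w,c4(97,487),.158),bp(w,c4(522,490),.158); print(yw(r,l),'yaw',yw(r,l)[0]-np.pi/2, (l+r)/2)
a,b=bp(w,c4(257,485),.102),bp(w,c4(311,222),.102); B=[bp(w,c4(*u),.102) for u in [(262,222),(364,222),(257,485),(358,485)]]; print('block',np.mean(B,0),[yw(B[2],B[0]),yw(B[3],B[1]),yw(B[1],B[0])])
R=[bp(w,c4(*u),.008) for u in [(108,65),(524,72)]]; print('rack',R,yw(R[1],R[0])[0]-np.pi/2)
# ring block
C=[bp(w,c5(*u),.04) for u in [(142,138),(12,295),(250,515),(378,362),(232,28),(468,275)]]
for c in C: print('blk',c)
print(yw(C[2],C[1])[0]-np.pi/2,yw(C[2],C[1])[1], yw(C[1],C[4]), yw(C[2],C[5]),yw(C[5],C[4])[0]-np.pi/2)
print('post',bp(w,c5(210,303),.049))
# ring outer ellipse: 
print('ring sides', bp(w,c5(110,285),.044),bp(w,c5(235,402),.044))
L=[bp(w,c5(*u),.044) for u in [(302,92),(330,130),(398,207),(430,240),(195,150),(228,195),(308,303),(340,350)]]
for c in L: print('lug',c)
```

```text
handle [ 0.5515 -0.2093  0.158 ]
handle [ 0.5398 -0.2118  0.158 ]
handle [ 0.5638 -0.2611  0.158 ]
handle [ 0.5521 -0.2642  0.158 ]
(np.float64(1.7999853710081326), np.float64(0.05387439254221405)) yaw 0.22918904421323605 [ 0.546 -0.238  0.158]
block [ 0.5508 -0.2371  0.102 ] [(np.float64(0.21196991016610395), np.float64(0.04063043563739078)), (np.float64(0.22164932939759682), np.float64(0.040623923255561925)), (np.float64(1.8074066044787733), np.float64(0.01516064510156011))]
rack [array([ 0.5765, -0.1918,  0.008 ]), array([ 0.5937, -0.2685,  0.008 ])] 0.22011834200596514
blk [0.6171 0.0061 0.04  ]
blk [0.5794 0.0311 0.04  ]
blk [ 0.5451 -0.0217  0.04  ]
blk [ 0.584  -0.0459  0.04  ]
blk [ 0.6423 -0.0105  0.04  ]
blk [ 0.6062 -0.0627  0.04  ]
-0.5763149089257047 0.06299297614100725 (np.float64(-0.5839618157879573), np.float64(0.07542694920740627)) (np.float64(-0.5913279468154704), np.float64(0.07357720202459046)) -0.6055227674170183
post [ 0.5884 -0.015   0.049 ]
ring sides [0.5867 0.0085 0.044 ] [ 0.569  -0.0188  0.044 ]
lug [ 0.6335 -0.0275  0.044 ]
lug [ 0.6276 -0.0337  0.044 ]
lug [ 0.6162 -0.0488  0.044 ]
lug [ 0.6113 -0.0559  0.044 ]
lug [ 0.6173 -0.007   0.044 ]
lug [ 0.6102 -0.0143  0.044 ]
lug [ 0.5928 -0.0323  0.044 ]
lug [ 0.5849 -0.0397  0.044 ]
```

Request:
{"name": "move_arm", "arguments": {"motion": [[[-1,-4,-30],[0,0,-0.022]],[[-1,-4,-70],[0,0,-0.022]],[[-1,-4,-105],[0,0,-0.022]],[[-1,-4,-130],[0,0,-0.022]],[[-1,-4,-145],[0,0,-0.022]],[[-1,-4,-150],[0,0,-0.022]],[[-1,-4,-150],[0,0,-0.022]]], "jaw": 85, "grip_force": 25}}

```text
clock: 3.45
position: [0.549, -0.2406, 0.1508]
tool_rot: [3.141, -0.0, 0.216]
force: [-0.0, 0.2, 0.7]
grip_width: 0.0849
```

Run:
```python
from h import *
s,w=wrist(); print(s['clock'],s['position'],s['tool_rot']); save('w2',w['frame'])
```

```text
3.45 [ 0.54895249 -0.24056277  0.15078257] [ 3.14124852e+00 -4.80305258e-04  2.16358714e-01]
```

View pics/w2.png

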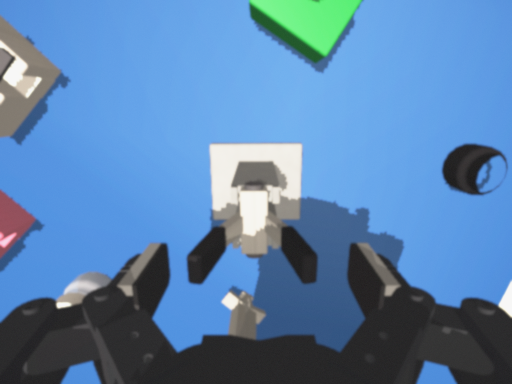

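Run:
```python
from h import *
s,w=wrist(); f=w['frame']; print(s['position'])
a=cv2.resize(f[130:290,170:340],None,fx=3.7,fy=3.7,interpolation=cv2.INTER_CUBIC); save('c6',a)
print(pj(w,[[.551,-.237,.102],[.551,-.237,.158]]))
```

```text
[ 0.5491069  -0.24054795  0.15107634]
[[254.02380828 223.2892972 ]
 [252.32820252 274.88884477]]
```

View pics/c6.png

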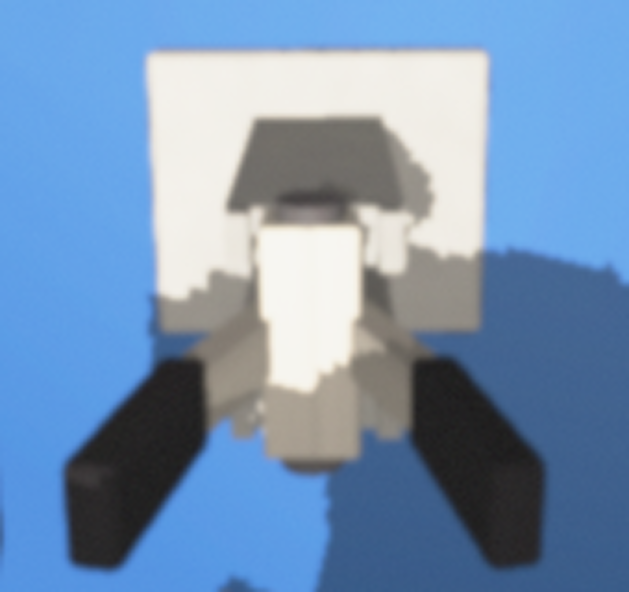

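Request:
{"name": "move_arm", "arguments": {"motion": [[[3,3,0],[0,0,0.002]],[[3,3,0],[0,0,0.002]],[[3,3,0],[0,0,0.002]],[[3,3,0],[0,0,0.002]],[[3,3,0],[0,0,0.002]],[[3,3,0],[0,0,0.002]],[[3,3,0],[0,0,0.002]],[[3,3,0],[0,0,0.002]]], "jaw": 51, "grip_force": 25}}

```text
clock: 4.55
position: [0.5524, -0.2372, 0.151]
tool_rot: [3.141, -0.001, 0.219]
force: [1.3, 0.8, 6.5]
grip_width: 0.0514
```

Run:
```python
from h import *
s,w=wrist(); print(s); save('w3',w['frame'])
```

```text
{'clock': 4.55, 'qpos': array([ 0.4278736 ,  0.61330137, -0.17453655,  1.74973394,  0.14098787,
        0.78935361, -1.16666322]), 'qd': array([-1.65453345e-03, -6.86719596e-04,  2.71850433e-05, -5.34168021e-04,
        4.59883766e-04, -6.00414599e-04, -2.28687537e-04]), 'joint_efforts': array([ 6.89286031e-01, -9.11220574e+01, -3.09871389e-01, -2.86689699e+01,
        2.70795096e-01,  5.20341913e-02, -5.52579193e-03]), 'position': array([ 0.55241065, -0.23715839,  0.15097196]), 'tool_rot': array([ 3.14110144e+00, -1.29321560e-03,  2.18960753e-01]), 'force': array([1.26202592, 0.76472513, 6.48581547]), 'moment': array([ 0.20047873, -0.04002413,  0.05939609]), 'grip_width': 0.051433465076294614}
```

View pics/w3.png

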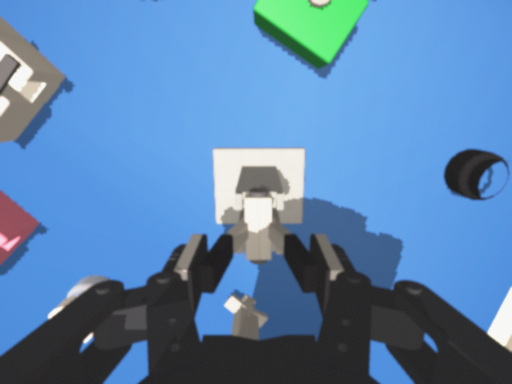

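Request:
{"name": "move_arm", "arguments": {"motion": [[[0,0,0],[0,0,0]],[[0,0,4],[0,0,0]],[[0,0,12],[0,0,0]],[[0,0,25],[0,0,0]],[[0,0,45],[0,0,0]],[[0,0,65],[0,0,0]],[[0,0,90],[0,0,0]],[[0,0,110],[0,0,0]],[[0,0,120],[0,0,0]],[[0,0,120],[0,0,0]]], "jaw": 50, "grip_force": 25}}

```text
clock: 5.85
position: [0.5519, -0.2374, 0.2709]
tool_rot: [3.141, -0.001, 0.219]
force: [0.1, -0.2, -1.5]
grip_width: 0.0499
```

Run:
```python
from h import *
s,w=wrist(); print(s['clock'],s['position'],s['force'],s['moment'],s['grip_width']); save('w4',cv2.resize(w['frame'],(800,600),interpolation=cv2.INTER_CUBIC))
f=grab_frame('scene')['frame']; a=cv2.resize(f[80:260,130:330],None,fx=3.3,fy=3.3,interpolation=cv2.INTER_CUBIC); save('s4',a)
```

```text
5.85 [ 0.55191564 -0.23735787  0.27086378] [ 0.06010897 -0.20387428 -1.51190405] [-0.03934087  0.00409003  0.03324807] 0.0499289169242513
```

View pics/w4.png

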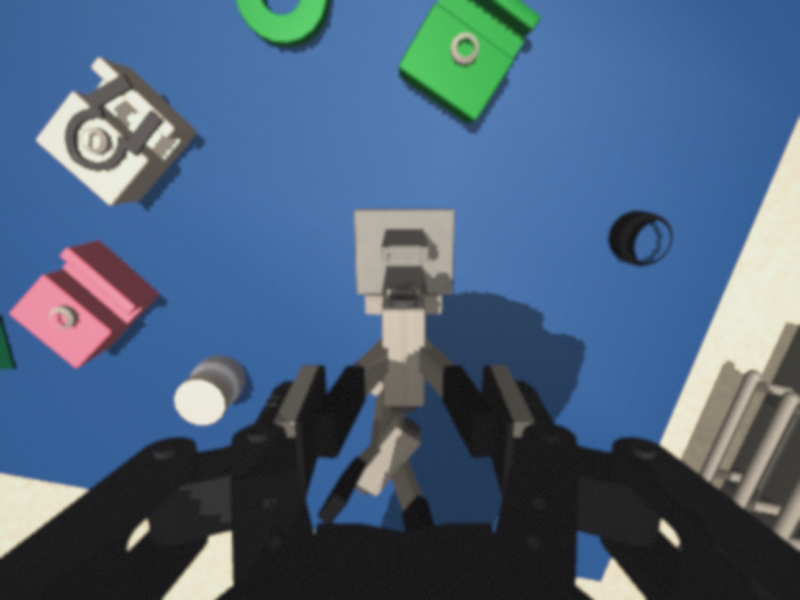

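View pics/s4.png

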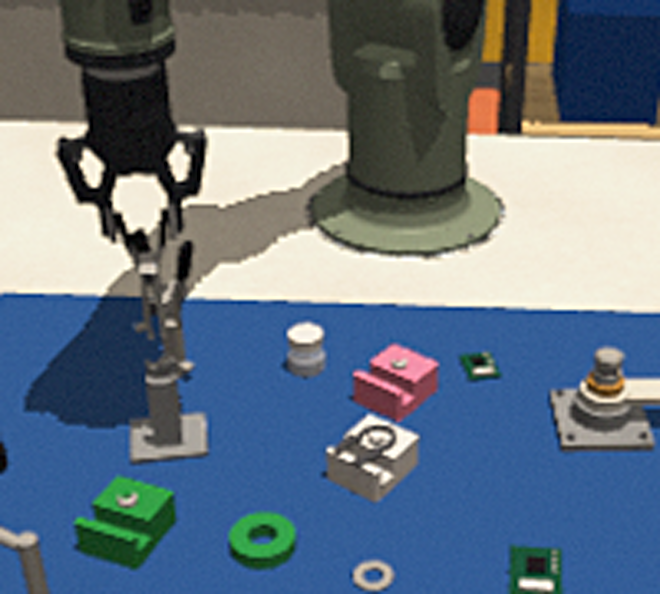

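Request:
{"name": "move_arm", "arguments": {"motion": [[[5,8,0],[0,0,0.12]],[[14,24,0],[0,0,0.29]],[[24,42,0],[0,0,0.46]],[[34,60,0],[0,0,0.63]],[[44,78,0],[0,0,0.8]],[[54,96,0],[0,0,0.97]],[[62,112,0],[0,0,1.14]],[[70,128,0],[0,0,1.31]],[[76,144,0],[0,0,1.48]],[[82,158,0],[0,0,1.65]],[[88,170,0],[0,0,1.82]],[[92,180,0],[0,0,1.99]]]}}

```text
clock: 7.45
position: [0.6437, -0.0567, 0.2693]
tool_rot: [-3.141, -0.001, 2.215]
force: [-0.6, 0.0, -1.1]
grip_width: 0.0503
```

Request:
{"name": "move_arm", "arguments": {"motion": [[[1,5,-8],[0,0,0.15]],[[2,8,-20],[0,0,0.27]],[[2,8,-32],[0,0,0.33]],[[2,8,-40],[0,0,0.33]],[[2,8,-40],[0,0,0.33]]]}}

```text
clock: 8.07
position: [0.6455, -0.0493, 0.2294]
tool_rot: [-3.141, -0.001, 2.537]
force: [-0.2, 0.1, -1.1]
grip_width: 0.0498
```

Run:
```python
from h import *
s,w=wrist(); print(s['clock'],s['position'],s['tool_rot'],s['qpos'],s['force'],s['grip_width']); save('w5',cv2.resize(w['frame'],(800,600),interpolation=cv2.INTER_CUBIC))
```

```text
8.075 [ 0.64548599 -0.04934441  0.22943735] [-3.14097052e+00 -1.24906438e-03  2.53727517e+00] [ 0.43816483  0.67645328 -0.72528464  1.53582485  0.48022208  1.1153798
  0.57398017] [-0.16330352  0.05980158 -1.11706026] 0.04984237017531426
```

View pics/w5.png

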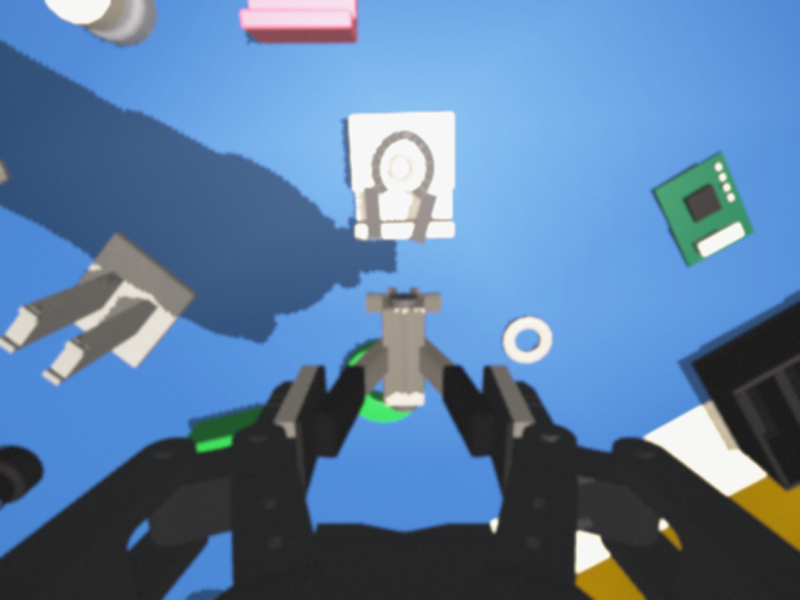

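Run:
```python
from h import *
s,w=wrist(); f=w['frame']
a=cv2.resize(f[65:160,210:305],None,fx=6,fy=6,interpolation=cv2.INTER_CUBIC); save('c7',a)
a=cv2.resize(f[175:270,210:310],None,fx=6,fy=6,interpolation=cv2.INTER_CUBIC); save('c8',a)
```

```text
(no output)
```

View pics/c7.png

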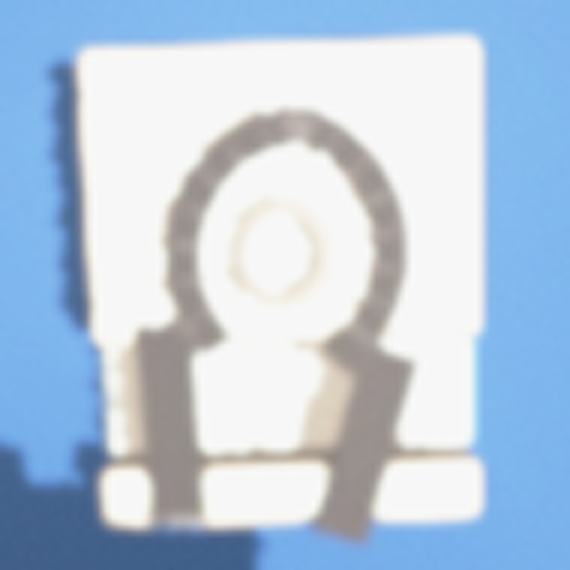

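View pics/c8.png

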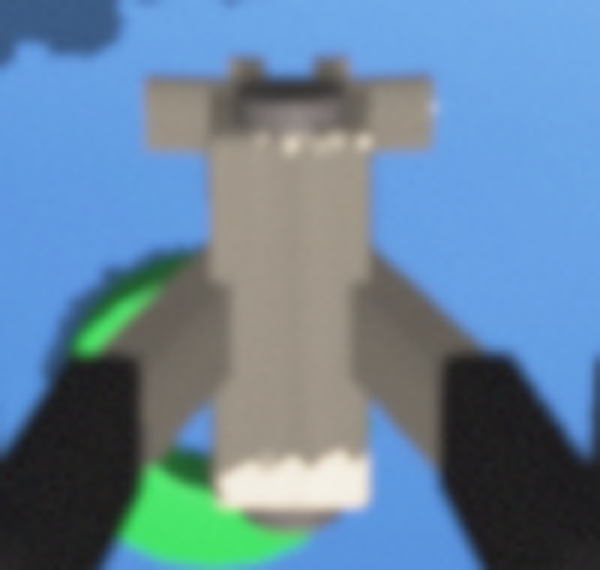

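Run:
```python
from h import *
np.set_printoptions(precision=4,suppress=True)
s,w=wrist(); T=RT(s)
c7=lambda u,v:(210+u/6-.42,65+v/6-.42); c8=lambda u,v:(210+u/6-.42,175+v/6-.42)
tl=lambda P:(np.linalg.inv(T)@np.r_[P,1])[:3]
zt=s['position'][2]
print('pivot', [tl(bp(w,c8(*u),zt-.049)) for u in [(210,130),(372,130),(215,508),(370,508)]])
for h in (0,.004): print('shoulder',[tl(bp(w,c8(*u),zt-.125+h)) for u in [(147,78),(433,78),(147,150),(433,150)]])
W=lambda u,v,z=.044: bp(w,c7(u,v),z)[:2]
ll=[W(140,335),W(157,520),W(190,350),W(200,515)]; rr=[W(412,365),W(365,540),W(347,375),W(318,525)]
dl=(ll[1]-ll[0])+(ll[3]-ll[2]); dr=(rr[1]-rr[0])+(rr[3]-rr[2]); 
n=lambda v:v/np.linalg.norm(v)
b=n(n(dl)+n(dr)); print('ring yaw',np.arctan2(b[1],b[0]),'half angles',np.arccos(n(dl)@n(dr)))
yb=np.array([-b[1],b[0]])
for nm,P in zip(['l0','l1','l2','l3','r0','r1','r2','r3'],ll+rr): print(nm,P)
# ring circle
pts=[W(167,250),W(405,250),W(290,108)]
ctr=(pts[0]+pts[1])/2; print('circ',pts, np.linalg.norm(pts[0]-pts[1]))
print('post',bp(w,c7(275,250),.049), bp(w,c7(275,250),.044))
# coordinates along ring frame relative to back outer point
for nm,P in zip(['back','ol','or','l0','l1','l2','l3','r0','r1','r2','r3'],[pts[2],pts[0],pts[1]]+ll+rr):
    print(nm,'x',((P-pts[2])@b).round(4),'y',((P-pts[2])@yb).round(4))
blk=[W(80,48,.04),W(483,38,.04),W(100,525,.04),W(483,520,.04)]; print('blk',blk)
for P in blk: print(((P-pts[2])@b).round(4),((P-pts[2])@yb).round(4))
```

```text
pivot [array([ 0.0212, -0.0082,  0.049 ]), array([0.0212, 0.0073, 0.049 ]), array([-0.019 , -0.0082,  0.049 ]), array([-0.0191,  0.0076,  0.049 ])]
shoulder [array([ 0.0051, -0.0203,  0.125 ]), array([0.0051, 0.0191, 0.125 ]), array([-0.0053, -0.0205,  0.125 ]), array([-0.0053,  0.0194,  0.125 ])]
shoulder [array([ 0.0062, -0.02  ,  0.121 ]), array([0.0062, 0.0188, 0.121 ]), array([-0.004 , -0.0202,  0.121 ]), array([-0.0041,  0.019 ,  0.121 ])]
ring yaw -0.6853362222518382 half angles 0.28006538941487014
l0 [ 0.5858 -0.038 ]
l1 [ 0.6118 -0.0533]
l2 [ 0.5924 -0.0327]
l3 [ 0.6152 -0.047 ]
r0 [ 0.6149 -0.0043]
r1 [ 0.6343 -0.0267]
r2 [ 0.6102 -0.0139]
r3 [ 0.6278 -0.0317]
circ [array([ 0.5775, -0.0266]), array([0.5992, 0.0048]), array([0.5711, 0.0018])] 0.038135136440370955
post [ 0.5873 -0.0123  0.049 ] [ 0.5874 -0.0124  0.044 ]
back x 0.0 y 0.0
ol x 0.023 y -0.0179
or x 0.0199 y 0.0201
l0 x 0.0366 y -0.0215
l1 x 0.0664 y -0.0169
l2 x 0.0383 y -0.0132
l3 x 0.065 y -0.0098
r0 x 0.0378 y 0.023
r1 x 0.067 y 0.018
r2 x 0.0402 y 0.0126
r3 x 0.0651 y 0.01
blk [array([ 0.5448, -0.0202]), array([0.5796, 0.0328]), array([ 0.6074, -0.0624]), array([ 0.6435, -0.0086])]
-0.0064 -0.0337
-0.013 0.0294
0.0687 -0.0267
0.0626 0.0378
```

Run:
```python
from h import *
np.set_printoptions(precision=4,suppress=True)
s,w=wrist()
c7=lambda u,v:(210+u/6-.42,65+v/6-.42)
W=lambda u,v,z=.04: bp(w,c7(u,v),z)[:2]
blk=[W(80,48),W(483,38),W(100,525),W(483,520)]
by=(blk[1]-blk[0])+(blk[3]-blk[2]); by/=np.linalg.norm(by); bx=np.array([by[1],-by[0]]); print('blkyaw',np.arctan2(bx[1],bx[0]))
P0=W(275,250,.049)
for n,p in dict(bl=W(92,345),br=W(483,335),slotback=W(300,342),slotfront=W(260,460),sfl=W(120,462),sfr=W(470,458),back=W(280,43),front=W(290,525),gap=np.array([.610,-.0296])).items(): print(n,(p-P0)@bx,(p-P0)@by)
```

```text
blkyaw -0.5860454384912308
bl 0.014636070458301785 -0.030529713001858784
br 0.014194975862846529 0.03386049430563906
slotback 0.014773978662590162 0.003739069830953504
slotfront 0.03396305416839273 -0.003291697966244195
sfl 0.03387008798430971 -0.02677551841527758
sfr 0.03426901248788487 0.031914155093728455
back -0.03125737127878907 0.001361972891124045
front 0.04499462857427667 0.001536747842881201
gap 0.028317810563051035 -0.001906918281327433
```

Request:
{"name": "move_arm", "arguments": {"motion": [[[-8,5,0],[0,0,-0.04]],[[-20,12,0],[0,0,-0.081]],[[-32,18,-4],[0,0,-0.081]],[[-36,20.5,-16],[0,0,-0.081]],[[-36,20.5,-28],[0,0,-0.081]],[[-36,20.5,-30],[0,0,-0.081]],[[-36,20.5,-30],[0,0,-0.081]],[[-36,20.5,-30],[0,0,-0.081]]], "jaw": 52.5}}

```text
clock: 9.28
position: [0.6101, -0.0288, 0.2005]
tool_rot: [3.141, 0.0, 2.458]
force: [-0.5, 0.1, -0.7]
grip_width: 0.0528
```

Run:
```python
from h import *
s,w=wrist(); f=w['frame']; print(s['clock'],s['position'],s['tool_rot'],s['force'],s['grip_width'])
a=cv2.resize(f[85:225,180:340],None,fx=4.2,fy=4.2,interpolation=cv2.INTER_CUBIC); save('c9',a)
```

```text
9.275 [ 0.61007488 -0.02880356  0.2004976 ] [3.14130368e+00 2.24938225e-04 2.45756577e+00] [-0.51426591  0.1007165  -0.65866223] 0.05280112805612437
```

View pics/c9.png

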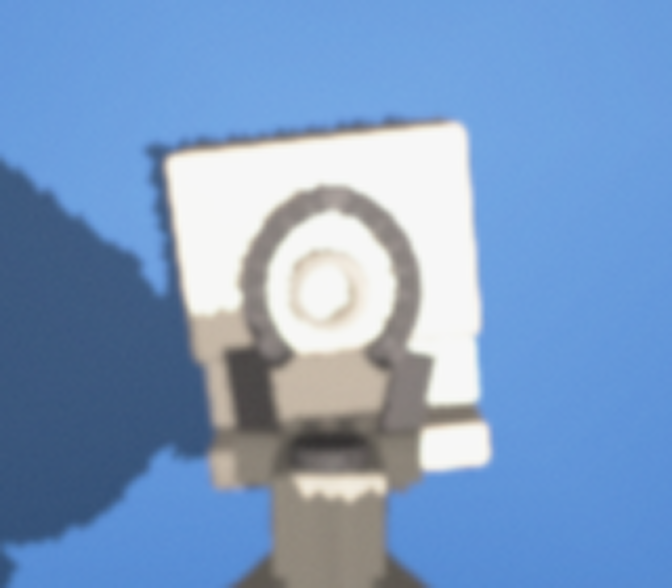

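Run:
```python
from h import *
np.set_printoptions(precision=4,suppress=True)
s,w=wrist(); T=RT(s); zt=s['position'][2]
c9=lambda u,v:(180+u/4.2-.38,85+v/4.2-.38)
def tl(u,v,z): return (np.linalg.inv(T)@np.r_[bp(w,c9(u,v),z),1])[:2]
for n,u in dict(back=(331,185),ol=(241,285),or_=(420,285),li0=(268,365),li1=(275,425),ri0=(392,365),ri1=(383,430),lo=(228,355),ro=(434,360)).items(): print(n,tl(*u,.044))
print('post',tl(328,285,.049))
for n,u in dict(p1=(272,475),p2=(386,475)).items(): print(n,tl(*u,zt-.049))
for n,u in dict(s1=(210,430),s2=(422,430),s3=(210,490),s4=(420,485)).items(): print(n,tl(*u,zt-.123))
```

```text
back [ 0.0504 -0.0002]
ol [ 0.0292 -0.0196]
or_ [0.0292 0.019 ]
li0 [ 0.0116 -0.014 ]
li1 [-0.002  -0.0126]
ri0 [0.0116 0.0132]
ri1 [-0.0032  0.0114]
lo [ 0.0138 -0.0227]
ro [0.0127 0.0224]
post [ 0.03   -0.0008]
p1 [ 0.0203 -0.0084]
p2 [0.0203 0.0072]
s1 [ 0.0061 -0.0239]
s2 [0.0061 0.0175]
s3 [-0.0062 -0.0242]
s4 [-0.0052  0.0174]
```

Run:
```python
from h import *
np.set_printoptions(precision=4,suppress=True)
s,w=wrist(); T=RT(s); f=w['frame']
c9=lambda u,v:(180+u/4.2-.38,85+v/4.2-.38)
def tl(u,v,z): return (np.linalg.inv(T)@np.r_[bp(w,c9(u,v),z),1])[:2]
print(tl(480,335,.04),tl(450,421,.04),tl(205,355,.04))
a=cv2.resize(f[145:215,220:310],None,fx=8,fy=8,interpolation=cv2.INTER_CUBIC); save('c10',a)
f=grab_frame('top')['frame']; a=cv2.resize(f[150:240,220:330],None,fx=6,fy=6,interpolation=cv2.INTER_CUBIC); save('c11',a)
f=grab_frame('scene')['frame']; a=cv2.resize(f[120:250,190:310],None,fx=4.6,fy=4.6,interpolation=cv2.INTER_CUBIC); save('c12',a)
```

```text
[0.0175 0.0327] [-0.0022  0.0266] [ 0.013  -0.0281]
```

View pics/c10.png

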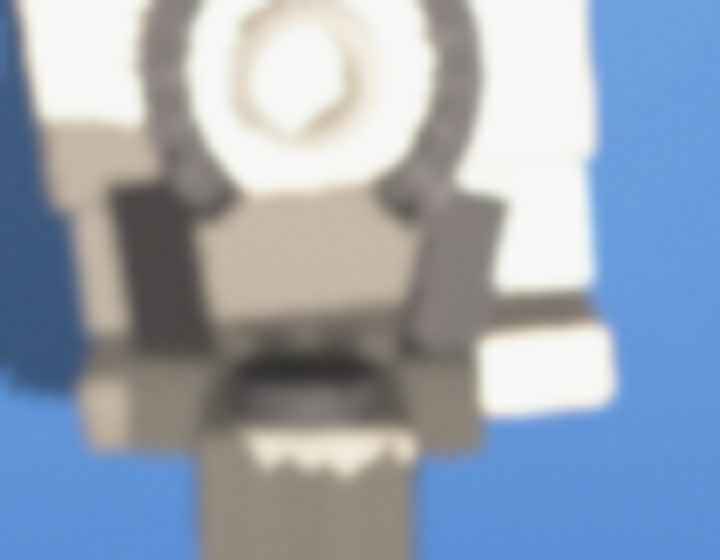

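View pics/c11.png

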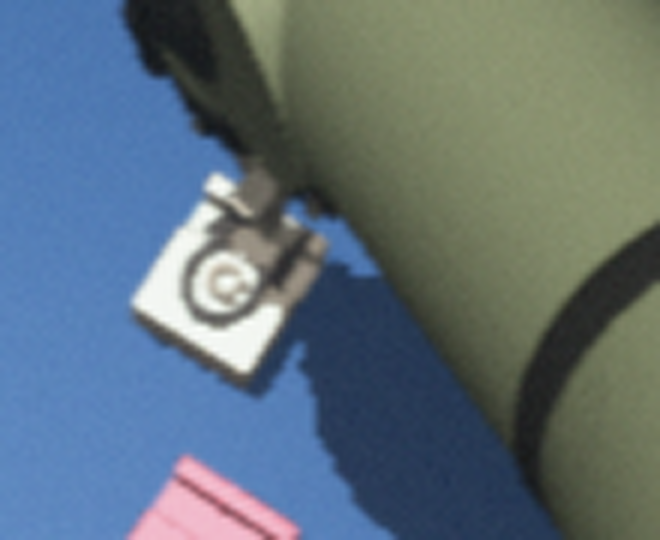

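View pics/c12.png

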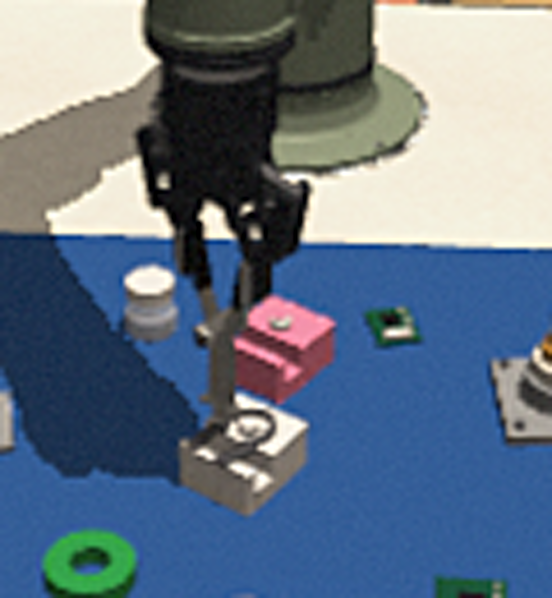

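Request:
{"name": "move_arm", "arguments": {"motion": [[[-1.5,1.3,-3],[0,0,0]],[[-1.5,1.3,-8],[0,0,0]],[[-1.5,1.3,-13],[0,0,0]],[[-1.5,1.3,-17],[0,0,0]],[[-1.5,1.3,-20],[0,0,0]],[[-1.5,1.3,-22],[0,0,0]],[[-1.5,1.3,-22],[0,0,0]]]}}

```text
clock: 10.4
position: [0.6083, -0.0275, 0.1782]
tool_rot: [-3.142, -0.0, 2.458]
force: [-0.7, 1.1, -1.4]
grip_width: 0.0526
```

Run:
```python
from h import *
s,w=wrist(); f=w['frame']; print(s['clock'],s['position'],s['tool_rot'],s['force'],s['moment'],s['grip_width'])
a=cv2.resize(f[85:235,180:340],None,fx=4,fy=4,interpolation=cv2.INTER_CUBIC); save('c13',a)
f=grab_frame('scene')['frame']; a=cv2.resize(f[160:250,190:290],None,fx=6,fy=6,interpolation=cv2.INTER_CUBIC); save('c14',a)
```

```text
10.4 [ 0.6082883  -0.02747722  0.17820264] [-3.14150855e+00 -1.25774756e-04  2.45767250e+00] [-0.66762428  1.05650123 -1.42854651] [ 0.00695778 -0.01021204 -0.02114341] 0.05258084222102764
```

View pics/c13.png

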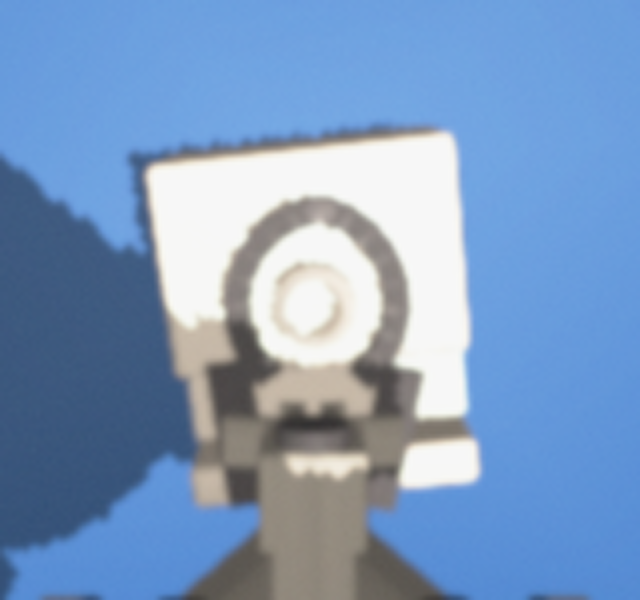

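View pics/c14.png

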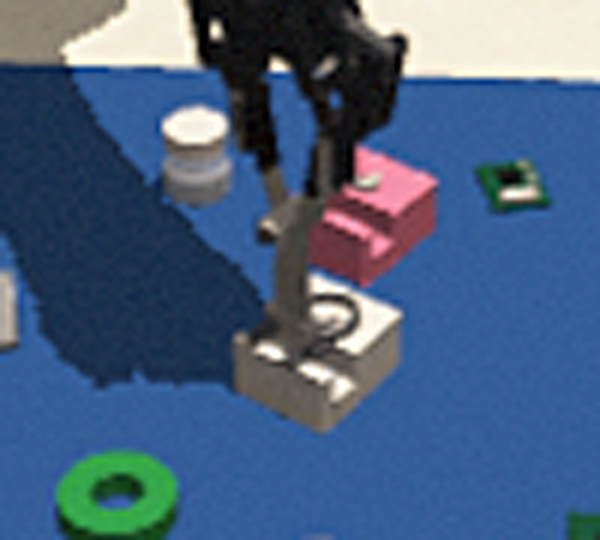

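Request:
{"name": "move_arm", "arguments": {"motion": [[[0,0,-2],[0,0,0]],[[0,0,-4],[0,0,0]],[[0,0,-5],[0,0,0]],[[0,0,-5],[0,0,0]]]}}

```text
clock: 11.0
position: [0.6083, -0.0275, 0.1732]
tool_rot: [-3.141, -0.0, 2.458]
force: [0.6, -0.4, -1.9]
grip_width: 0.0525
```

Request:
{"name": "move_arm", "arguments": {"motion": [[[0,0,-1],[0,0,0]],[[0,0,-1],[0,0,0]]]}}

```text
clock: 11.25
position: [0.6083, -0.0275, 0.1722]
tool_rot: [-3.142, -0.0, 2.458]
force: [0.2, 0.4, -1.4]
grip_width: 0.0524
```

Request:
{"name": "move_arm", "arguments": {"motion": [[[0,0,-1],[0,0,0]],[[0,0,-1],[0,0,0]]]}}

```text
clock: 11.5
position: [0.6083, -0.0275, 0.1712]
tool_rot: [-3.142, -0.0, 2.458]
force: [1.1, -0.3, -1.5]
grip_width: 0.0523
```

Run:
```python
from h import *
s,w=wrist(); f=w['frame']; print(s['clock'],s['position'],s['tool_rot'],s['force'],s['moment'],s['grip_width'])
a=cv2.resize(f[85:235,180:340],None,fx=4,fy=4,interpolation=cv2.INTER_CUBIC); save('c15',a)
```

```text
11.5 [ 0.60829864 -0.02745327  0.17124077] [-3.14154573e+00 -4.54938747e-05  2.45778918e+00] [ 1.11722779 -0.34908473 -1.47469994] [ 0.02306945 -0.01458942 -0.03352045] 0.05225660167354626
```

View pics/c15.png

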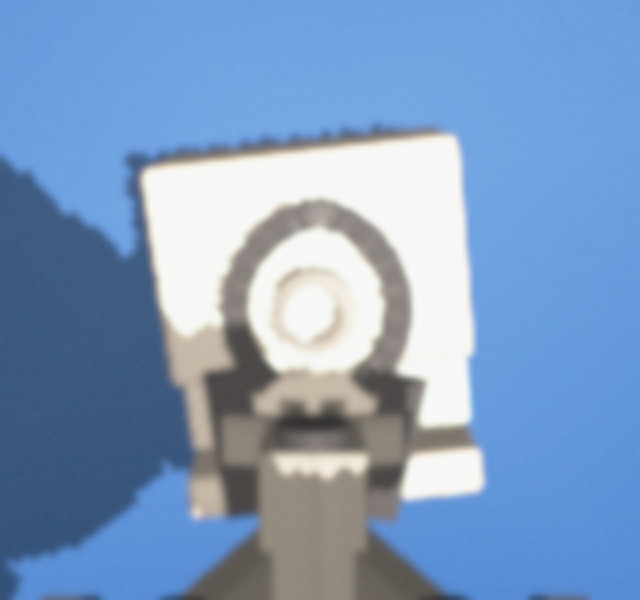

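Request:
{"name": "move_arm", "arguments": {"motion": [[[0,0,-1],[0,0,0]],[[0,0,-1],[0,0,0]]]}}

```text
clock: 11.8
position: [0.6083, -0.0275, 0.1702]
tool_rot: [-3.142, -0.0, 2.458]
force: [0.2, -0.3, -1.4]
grip_width: 0.0527
```

Request:
{"name": "move_arm", "arguments": {"motion": [[[0,0,-1],[0,0,0]],[[0,0,-1],[0,0,0]]]}}

```text
clock: 12.05
position: [0.6084, -0.0275, 0.1694]
tool_rot: [3.141, 0.0, 2.458]
force: [-1.0, -0.1, 0.2]
grip_width: 0.0526
```

Request:
{"name": "move_arm", "arguments": {"motion": [[[0,0,-1],[0,0,0]],[[0,0,-1],[0,0,0]]]}}

```text
clock: 12.3
position: [0.6085, -0.0274, 0.1685]
tool_rot: [3.141, 0.0, 2.458]
force: [-0.0, 0.2, 4.8]
grip_width: 0.053
```

Request:
{"name": "move_arm", "arguments": {"motion": [[[0,0,0],[0,0,0]],[[0,0,0],[0,0,0]],[[0,0,0],[0,0,0]]], "jaw": 46, "grip_force": 45}}

```text
clock: 12.68
position: [0.6086, -0.0276, 0.1689]
tool_rot: [3.141, 0.001, 2.458]
force: [-0.9, -1.7, 9.6]
grip_width: 0.0462
```

Run:
```python
from h import *
s,w=wrist(); f=w['frame']; print(s['clock'],s['position'],s['tool_rot'],s['force'],s['moment'],s['grip_width'])
a=cv2.resize(f[85:235,180:340],None,fx=4,fy=4,interpolation=cv2.INTER_CUBIC); save('c16',a)
```

```text
12.675 [ 0.60864912 -0.02759659  0.16887908] [3.14128373e+00 9.67205161e-04 2.45752600e+00] [-0.92122992 -1.73930208  9.62439876] [-0.34836899  0.22280261  0.03192673] 0.04616330194305268
```

View pics/c16.png

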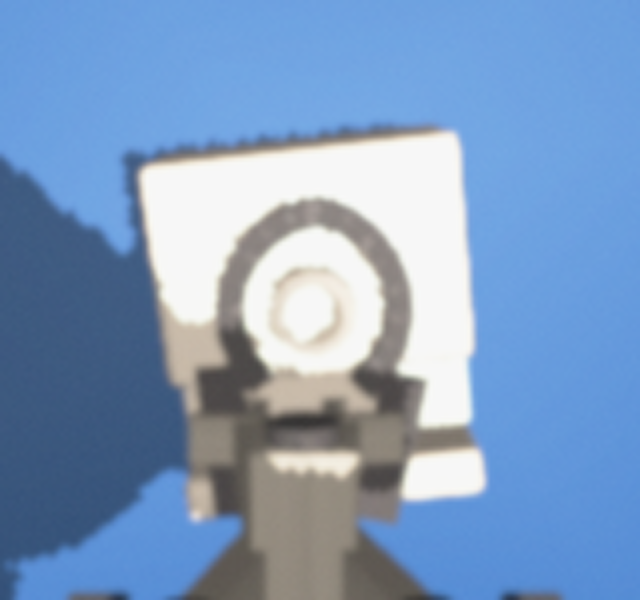

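Request:
{"name": "move_arm", "arguments": {"motion": [[[0,0,1],[0,0,0]],[[0,0,2],[0,0,0]],[[0,0,2],[0,0,0]]]}}

```text
clock: 13.1
position: [0.6082, -0.0275, 0.1701]
tool_rot: [-3.141, -0.0, 2.458]
force: [-0.2, 0.2, -2.1]
grip_width: 0.0465
```

Run:
```python
from h import *
s,w=wrist(); f=w['frame']; print(s['clock'],s['position'],s['tool_rot'],s['force'],s['moment'],s['grip_width'])
a=cv2.resize(f[85:285,160:360],None,fx=3,fy=3,interpolation=cv2.INTER_CUBIC); save('c17',a)
```

```text
13.1 [ 0.60817471 -0.02749353  0.17009928] [-3.14132247e+00 -3.10737903e-04  2.45781540e+00] [-0.21163939  0.21198093 -2.11270451] [-0.00429752  0.04205105  0.04824722] 0.04653394755621609
```

View pics/c17.png

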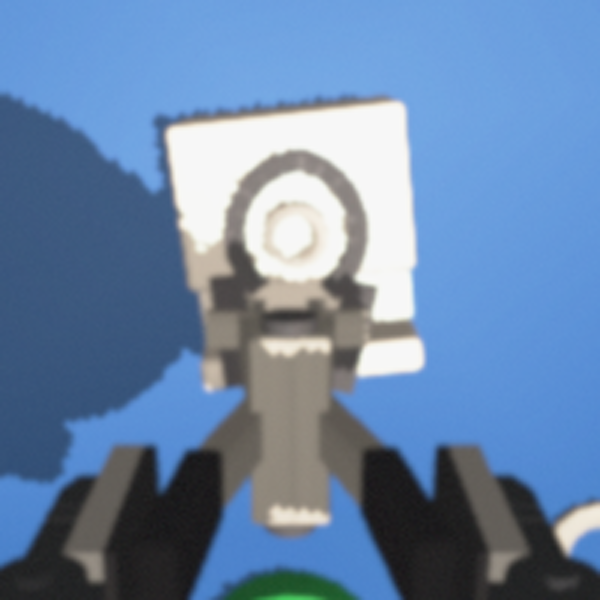

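Request:
{"name": "move_arm", "arguments": {"motion": [[[0.4,0.6,-0.5],[0,0,0]],[[0.4,0.6,-0.5],[0,0,0]]], "jaw": 44}}

```text
clock: 13.4
position: [0.6087, -0.0269, 0.1697]
tool_rot: [-3.141, -0.0, 2.458]
force: [-0.3, -0.4, 1.4]
grip_width: 0.0442
```

Request:
{"name": "move_arm", "arguments": {"motion": [[[0,0,0],[0,0,0]],[[0,0,0],[0,0,0]]], "jaw": 42}}

```text
clock: 13.65
position: [0.6087, -0.0269, 0.1699]
tool_rot: [-3.142, 0.0, 2.458]
force: [-1.2, -0.2, 2.0]
grip_width: 0.0422
```

Run:
```python
from h import *
s,w=wrist(); f=w['frame']; print(s['clock'],s['position'],s['tool_rot'],s['force'],s['moment'],s['grip_width'])
a=cv2.resize(f[85:285,160:360],None,fx=3,fy=3,interpolation=cv2.INTER_CUBIC); save('c18',a)
```

```text
13.65 [ 0.60874246 -0.0268969   0.16987288] [-3.14157697e+00  1.36578811e-04  2.45772600e+00] [-1.16962304 -0.17205856  2.03201006] [-0.1972096   0.19156127 -0.00809241] 0.042199845270414024
```

View pics/c18.png

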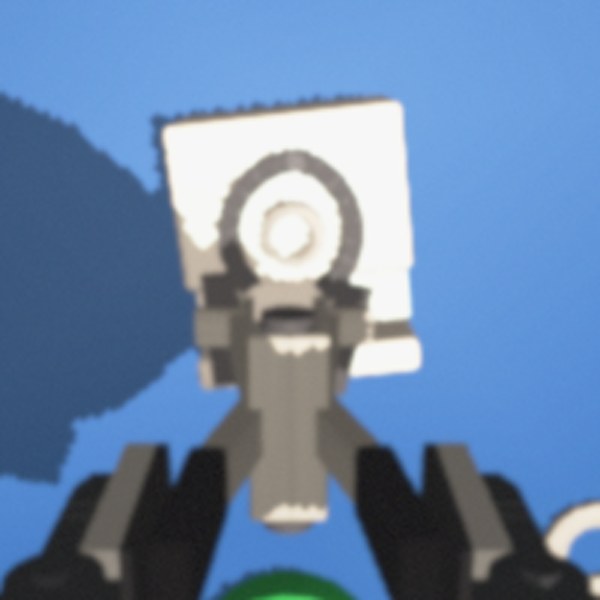

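Request:
{"name": "move_arm", "arguments": {"motion": [[[0,0,0],[0,0,0]],[[0,0,0],[0,0,0]]], "jaw": 39}}

```text
clock: 13.95
position: [0.6089, -0.0269, 0.1701]
tool_rot: [3.141, 0.0, 2.458]
force: [-1.0, -1.6, 4.1]
grip_width: 0.0393
```

Request:
{"name": "move_arm", "arguments": {"motion": [[[0,0,0],[0,0,0]],[[0,0,0],[0,0,0]]], "jaw": 36}}

```text
clock: 14.2
position: [0.609, -0.0269, 0.1703]
tool_rot: [3.141, 0.001, 2.458]
force: [-1.7, -1.0, 7.2]
grip_width: 0.0363
```

Run:
```python
from h import *
s,w=wrist(); f=w['frame']; print(s['clock'],s['position'],s['tool_rot'],s['force'],s['moment'],s['grip_width'])
a=cv2.resize(f[85:285,160:360],None,fx=3,fy=3,interpolation=cv2.INTER_CUBIC); save('c19',a)
```

```text
14.2 [ 0.60903026 -0.02685924  0.17025963] [3.14110551e+00 7.32529857e-04 2.45757170e+00] [-1.72163157 -0.99322964  7.18364714] [-0.16332001  0.21111637 -0.07903603] 0.03633104185480425
```

View pics/c19.png

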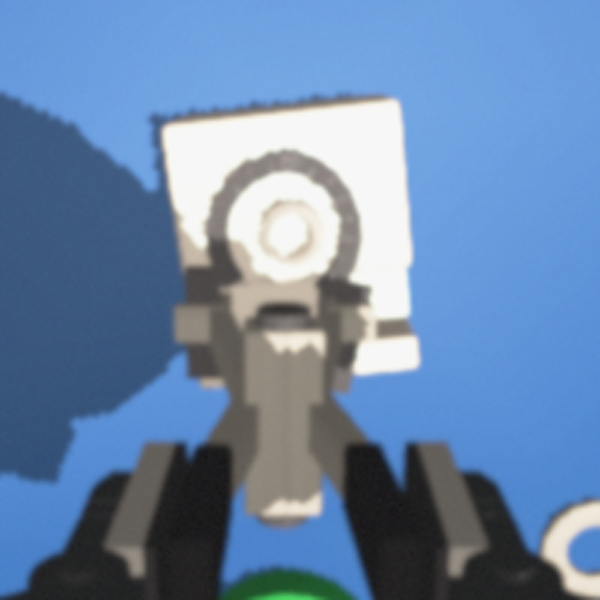

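Request:
{"name": "move_arm", "arguments": {"motion": [[[0,0,1],[0,0,0]],[[0,0,1],[0,0,0]]], "jaw": 35}}

```text
clock: 14.5
position: [0.6086, -0.0268, 0.1706]
tool_rot: [-3.142, -0.0, 2.458]
force: [-0.6, 0.4, -0.8]
grip_width: 0.0353
```

Request:
{"name": "move_arm", "arguments": {"motion": [[[0,0,0.5],[0,0,0]],[[0,0,0.5],[0,0,0]]], "jaw": 32}}

```text
clock: 14.75
position: [0.6086, -0.0268, 0.1712]
tool_rot: [-3.142, -0.0, 2.458]
force: [0.7, -0.6, -1.6]
grip_width: 0.0321
```

Run:
```python
from h import *
s,w=wrist(); f=w['frame']; print(s['clock'],s['position'],s['tool_rot'],s['force'],s['moment'],s['grip_width'])
a=cv2.resize(f[85:285,160:360],None,fx=3,fy=3,interpolation=cv2.INTER_CUBIC); save('c20',a)
```

```text
14.75 [ 0.60864107 -0.02679602  0.17116733] [-3.14150684e+00 -2.42015098e-04  2.45783845e+00] [ 0.72692575 -0.57067952 -1.62954116] [-0.01377464 -0.01578014  0.02889851] 0.03209075788598516
```

View pics/c20.png

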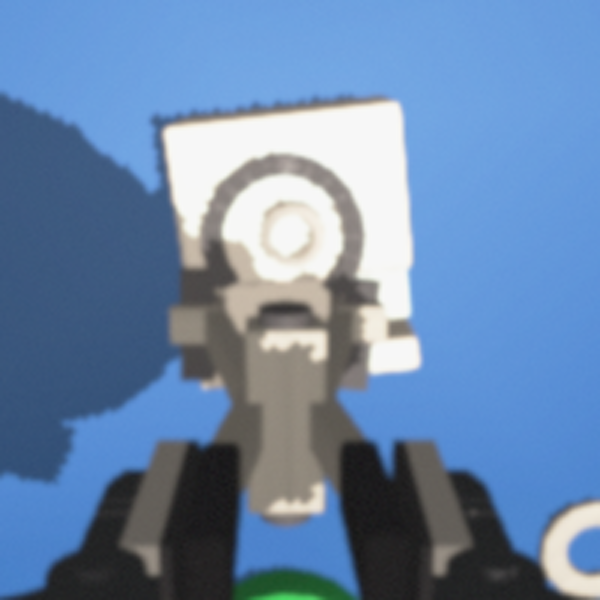

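Request:
{"name": "move_arm", "arguments": {"motion": [[[0,0,0],[0,0,0]],[[0,0,0],[0,0,0]],[[0,0,0],[0,0,0]]], "jaw": 20, "grip_force": 50}}

```text
clock: 15.18
position: [0.6087, -0.0268, 0.1713]
tool_rot: [3.142, -0.0, 2.458]
force: [-0.3, 0.1, -1.8]
grip_width: 0.0276
```

Run:
```python
from h import *
s,w=wrist(); f=w['frame']; print(s['clock'],s['position'],s['tool_rot'],s['force'],s['moment'],s['grip_width'])
a=cv2.resize(f[85:285,160:360],None,fx=3,fy=3,interpolation=cv2.INTER_CUBIC); save('c21',a)
```

```text
15.175 [ 0.60871695 -0.02683499  0.17129094] [ 3.14157891e+00 -1.45860220e-06  2.45783508e+00] [-0.32902477  0.11369329 -1.79943138] [ 0.02077916 -0.00420056  0.04676172] 0.027617690773596076
```

View pics/c21.png

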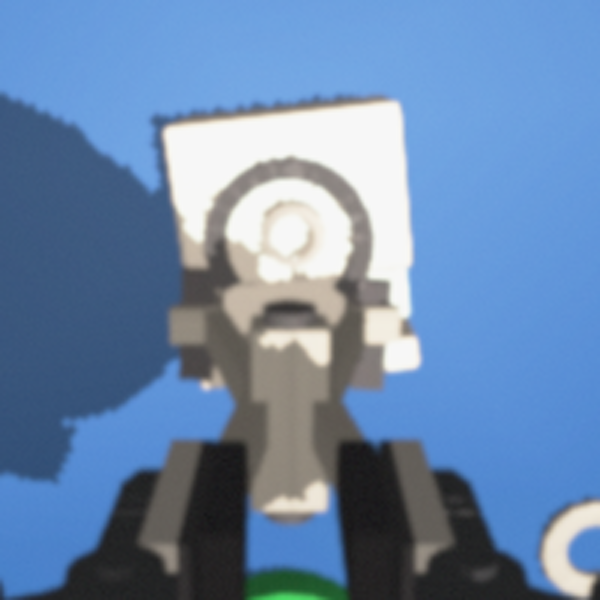

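Request:
{"name": "move_arm", "arguments": {"motion": [[[0,0,0],[0,0,0]],[[0,0,1],[0,0,0]],[[0,0,2],[0,0,0]],[[0,0,3],[0,0,0]],[[0,0,5],[0,0,0]],[[0,0,7],[0,0,0]],[[0,0,9],[0,0,0]],[[0,0,9],[0,0,0]]]}}

```text
clock: 16.23
position: [0.6088, -0.0269, 0.1805]
tool_rot: [3.141, 0.0, 2.458]
force: [-0.4, 0.4, -2.6]
grip_width: 0.0275
```

Run:
```python
from h import *
s,w=wrist(); f=w['frame']; print(s['clock'],s['position'],s['tool_rot'],s['force'],s['moment'],s['grip_width'])
a=cv2.resize(f[85:285,160:360],None,fx=3,fy=3,interpolation=cv2.INTER_CUBIC); save('c22',a)
f=grab_frame('scene')['frame']; a=cv2.resize(f[160:250,190:290],None,fx=6,fy=6,interpolation=cv2.INTER_CUBIC); save('s22',a)
```

```text
16.225 [ 0.60876898 -0.02687622  0.18047987] [3.14149606e+00 2.06311757e-04 2.45769430e+00] [-0.3590923   0.43796949 -2.5708225 ] [-0.00078022 -0.03880173  0.00451298] 0.027546068216192154
```

View pics/c22.png

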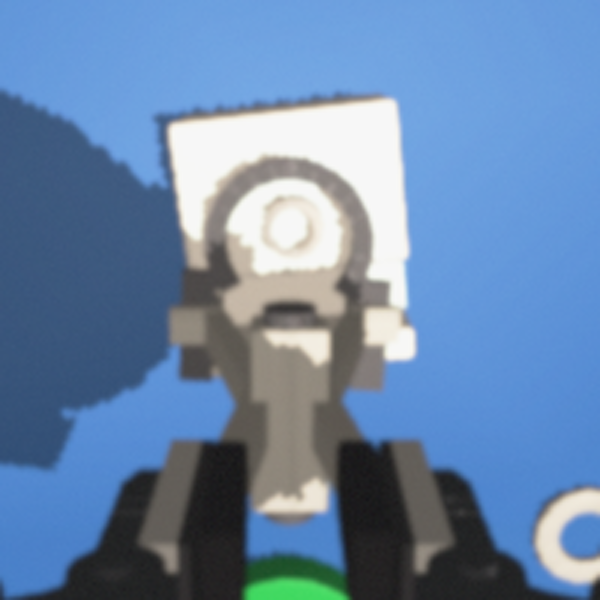

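View pics/s22.png

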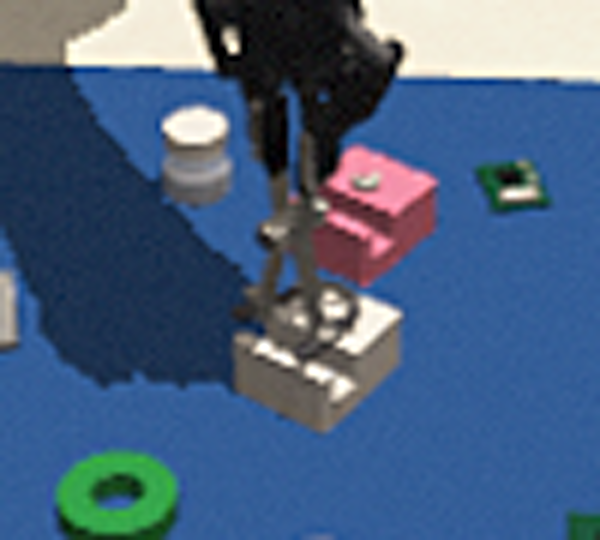

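Request:
{"name": "move_arm", "arguments": {"motion": [[[0,0,6],[0,0,0]],[[0,0,18],[0,0,0]],[[0,0,34],[0,0,0]],[[-2,5,52],[0,0,0]],[[-6,15,68],[0,0,0]],[[-12,30,80],[0,0,0]],[[-20,50,88],[0,0,0]],[[-29,72,90],[0,0,0]],[[-38,95,90],[0,0,0]],[[-47,118,90],[0,0,0]],[[-56,141,90],[0,0,0]],[[-65,164,90],[0,0,0]]]}}

```text
clock: 17.82
position: [0.5425, 0.139, 0.2704]
tool_rot: [-3.141, -0.0, 2.459]
force: [0.3, 0.3, -1.5]
grip_width: 0.0274
```

Request:
{"name": "move_arm", "arguments": {"motion": [[[-8,20,0],[0,0,0]],[[-16,39,0],[0,0,0]],[[-22,55,0],[0,0,0]],[[-27,67,0],[0,0,0]],[[-30,75,0],[0,0,0]],[[-32,79,0],[0,0,0]],[[-32,79,0],[0,0,0]],[[-32,79,0],[0,0,0]]]}}

```text
clock: 18.82
position: [0.5119, 0.2157, 0.2702]
tool_rot: [-3.141, 0.0, 2.457]
force: [-0.2, 0.1, -1.1]
grip_width: 0.0276
```

Run:
```python
from h import *
s,w=wrist(); f=w['frame']; print(s['clock'],s['position'],s['tool_rot'],s['qpos'],s['force'],s['moment'],s['grip_width'])
save('w23',cv2.resize(f,(800,600),interpolation=cv2.INTER_CUBIC))
a=cv2.resize(f[100:260,170:330],None,fx=4,fy=4,interpolation=cv2.INTER_CUBIC)[:600]; save('c23',a)
f=grab_frame('scene')['frame']; a=cv2.resize(f[120:240,250:370],None,fx=5,fy=5,interpolation=cv2.INTER_CUBIC); save('s23',a)
```

```text
18.825 [0.51192728 0.21565302 0.27023107] [-3.14139860e+00  1.36240197e-04  2.45710000e+00] [ 0.06728289  0.49603596 -0.79956902  1.74117777  0.39870045  1.07482004
  0.02023668] [-0.21060749  0.14321017 -1.05871054] [-0.0134878  -0.07785882 -0.06889541] 0.02758461511618206
```

View pics/w23.png

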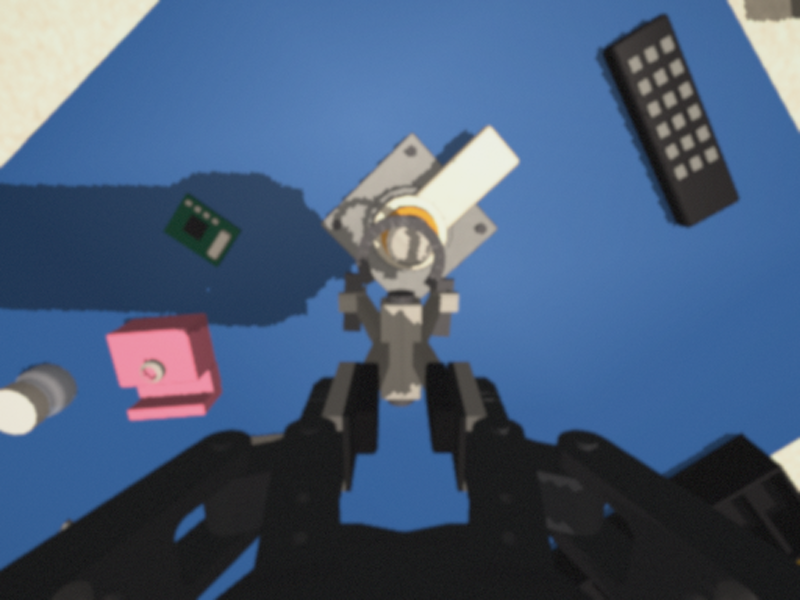

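View pics/c23.png

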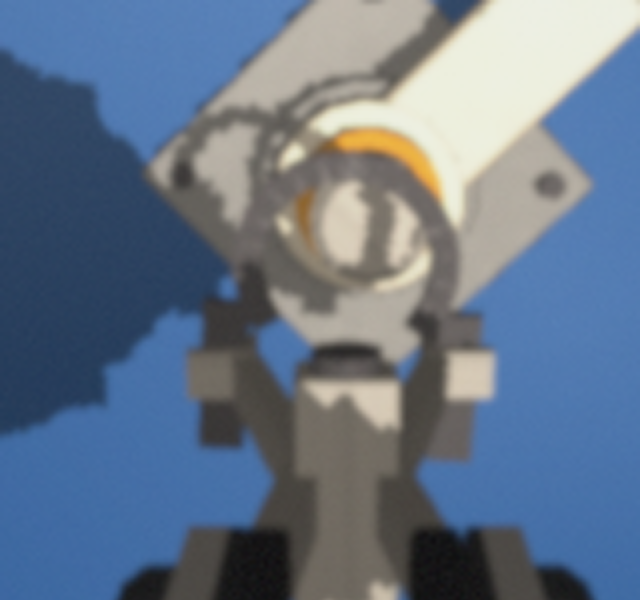

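View pics/s23.png

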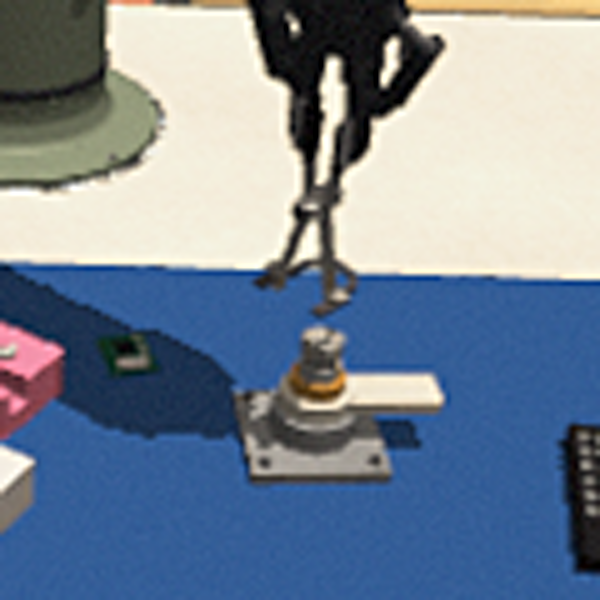

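Run:
```python
from h import *
np.set_printoptions(precision=4,suppress=True)
s,w=wrist(); T=RT(s)
c=lambda u,v:(170+u/4-.38,100+v/4-.38)
tl=lambda P:(np.linalg.inv(T)@np.r_[P,1])[:3]
for z in (.136,.141):
    P=bp(w,c(350,258),z); print('ring',P,tl(P))
P=bp(w,c(371,229),.095); print('stub',P,tl(P))
f=w['frame']
a=cv2.resize(f[128:188,222:292],None,fx=10,fy=10,interpolation=cv2.INTER_CUBIC); save('c24',a)
```

```text
ring [0.4933 0.2292 0.136 ] [ 0.0229 -0.0013  0.1342]
ring [0.4925 0.2298 0.141 ] [ 0.0239 -0.0013  0.1292]
stub [0.4972 0.2324 0.095 ] [0.0219 0.0037 0.1752]
```

View pics/c24.png

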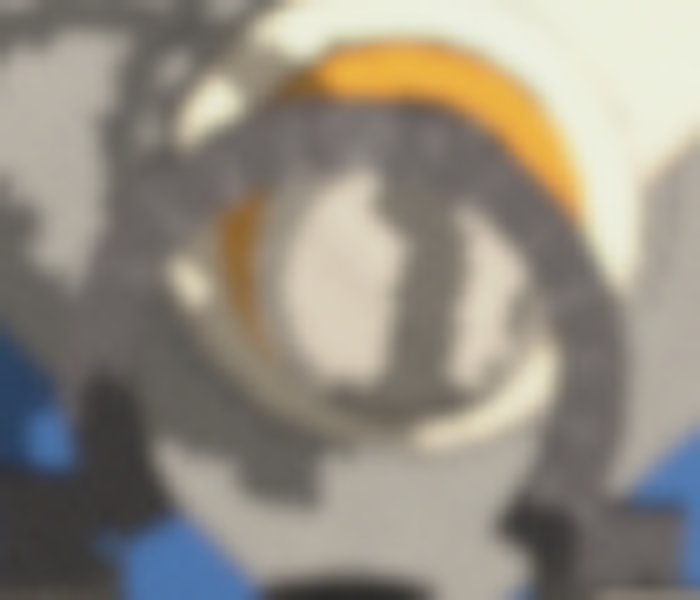

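Request:
{"name": "move_arm", "arguments": {"motion": [[[2,1.2,-4],[0,0,0]],[[4,2.5,-12],[0,0,0]],[[4,2.5,-20],[0,0,0]],[[4,2.5,-23],[0,0,0]],[[4,2.5,-23],[0,0,0]],[[4,2.5,-23],[0,0,0]]]}}

```text
clock: 19.73
position: [0.5158, 0.2187, 0.2475]
tool_rot: [3.141, 0.0, 2.458]
force: [0.2, 0.6, -2.4]
grip_width: 0.0278
```

Run:
```python
from h import *
s,w=wrist(); f=w['frame']; print(s['clock'],s['position'],s['tool_rot'],s['force'],s['moment'],s['grip_width'])
a=cv2.resize(f[128:198,215:295],None,fx=8.5,fy=8.5,interpolation=cv2.INTER_CUBIC); save('c25',a)
f=grab_frame('scene')['frame']; a=cv2.resize(f[160:220,280:350],None,fx=10,fy=10,interpolation=cv2.INTER_CUBIC); save('s25',a)
```

```text
19.725 [0.51578279 0.21867804 0.24751001] [3.14134590e+00 1.70971226e-04 2.45774562e+00] [ 0.21299022  0.55195843 -2.43796053] [ 0.02562074 -0.02455566  0.0350358 ] 0.027793735368085305
```

View pics/c25.png

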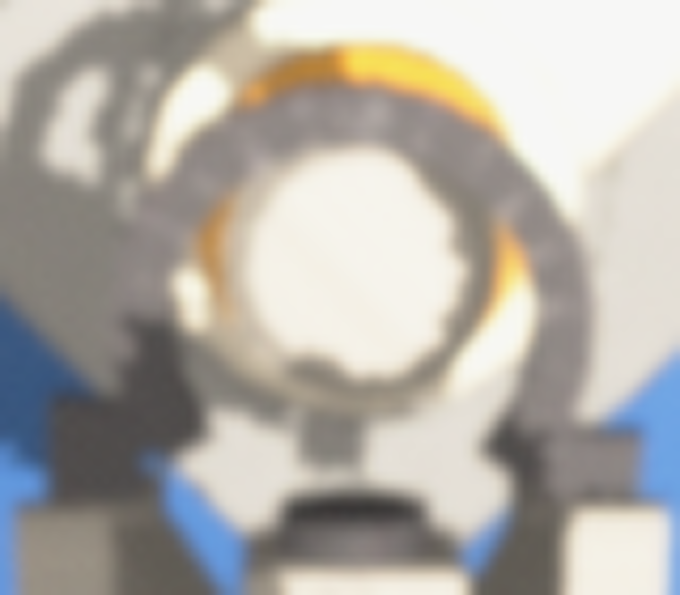

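View pics/s25.png

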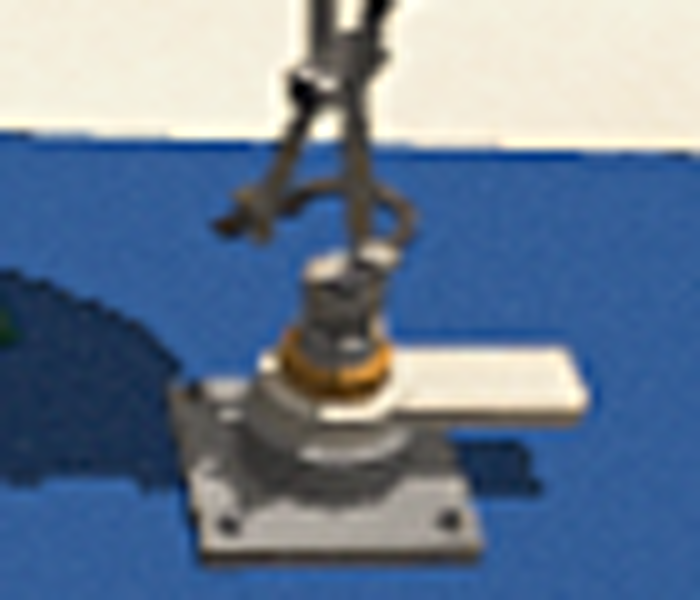

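Run:
```python
from h import *
np.set_printoptions(precision=4,suppress=True)
s,w=wrist(); T=RT(s)
c=lambda u,v:(215+u/8.5-.44,128+v/8.5-.44); ci=lambda p:((p[:,0]+.44-215)*8.5,(p[:,1]+.44-128)*8.5)
iT=np.linalg.inv(T)
tl=lambda P:(iT@np.r_[P,1])[:3]
# project model ring circles (level) in tool frame and compare extents
th=np.linspace(0,2*np.pi,361)
def ext(cx,cy,z,r):
    P=np.c_[cx+r*np.cos(th),cy+r*np.sin(th),np.full(361,s['position'][2]-z)]
    Pw=(T[:3,:3]@P.T).T+T[:3,3]; u,v=ci(pj(w,Pw)); return np.array([u.min(),u.max(),v.min(),v.max()])
# tool z positive down: tool coords z = TCPz - worldz
for z in (.113,.116,.119,.122):
    print('ring',z,ext(.0245,0,z,.023),ext(.0245,0,z,.0172))
print('stub',ext(.0245,0,.092,.015),ext(.0245,0,.095,.0135),'collar',ext(.0245,0,.062,.02))
```

```text
ring 0.113 [142.014  608.0899  58.7791 518.8249] [200.8045 549.3091 119.4184 463.3541]
ring 0.116 [139.4212 610.8078  62.0003 526.9922] [198.8819 551.357  123.3225 470.9537]
ring 0.119 [136.7686 613.5883  65.2977 535.3428] [196.9149 553.4521 127.3183 478.725 ]
ring 0.122 [134.0529 616.4339  68.6741 543.8832] [194.9021 555.5961 131.4092 486.6739]
stub [233.8045 515.5079 115.5726 394.717 ] [246.6102 502.8114 133.6532 387.3827] collar [204.1099 544.2328  39.98   378.6983]
```

Request:
{"name": "move_arm", "arguments": {"motion": [[[0,0,-3],[0,0,0]],[[0,0,-8],[0,0,0]],[[0,0,-12],[0,0,0]],[[0,0,-12],[0,0,0]],[[0,0,-12],[0,0,0]]]}}

```text
clock: 20.5
position: [0.5157, 0.2187, 0.2353]
tool_rot: [3.142, -0.0, 2.458]
force: [0.1, 0.6, -2.8]
grip_width: 0.0277
```

Run:
```python
from h import *
s,w=wrist(); f=w['frame']; print(s['clock'],s['position'],s['tool_rot'],s['force'],s['moment'],s['grip_width'])
a=cv2.resize(f[128:198,215:295],None,fx=8.5,fy=8.5,interpolation=cv2.INTER_CUBIC); save('c26',a)
f=grab_frame('scene')['frame']; a=cv2.resize(f[160:220,280:350],None,fx=10,fy=10,interpolation=cv2.INTER_CUBIC); save('s26',a)
```

```text
20.5 [0.51571394 0.21870273 0.23531897] [ 3.14157699e+00 -1.56765828e-05  2.45786017e+00] [ 0.05879249  0.55431279 -2.7730189 ] [ 0.00319511 -0.02115335  0.01400465] 0.027726760247596044
```

View pics/c26.png

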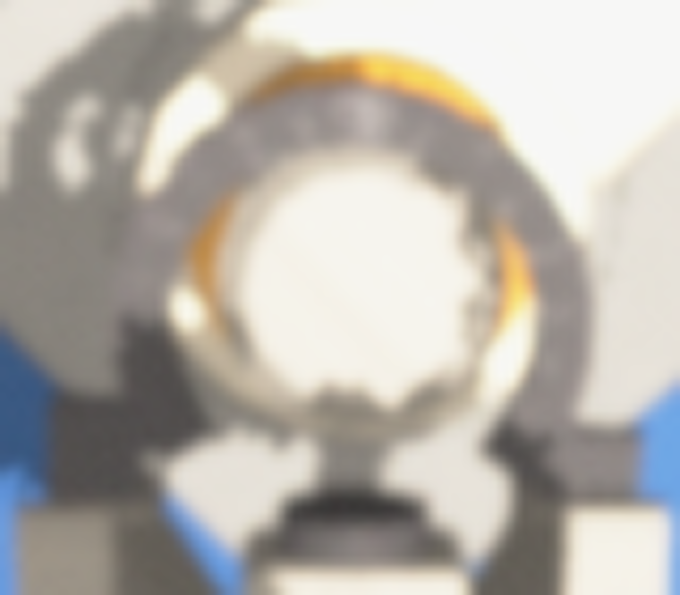

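View pics/s26.png

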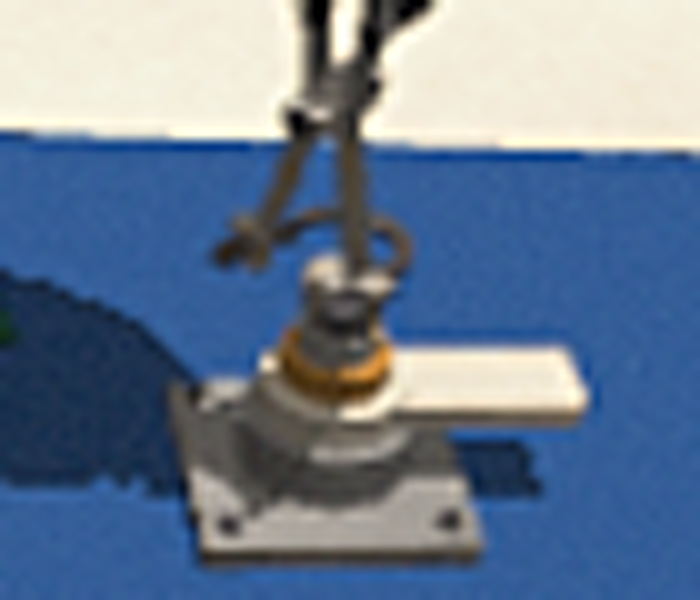

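Request:
{"name": "move_arm", "arguments": {"motion": [[[-0.7,0.8,0],[0,0,0]],[[-0.7,0.8,-2],[0,0,0]],[[-0.7,0.8,-4],[0,0,0]],[[-0.7,0.8,-5],[0,0,0]],[[-0.7,0.8,-5],[0,0,0]]]}}

```text
clock: 21.22
position: [0.515, 0.2194, 0.2302]
tool_rot: [-3.141, -0.0, 2.458]
force: [0.5, -0.5, -3.1]
grip_width: 0.0275
```

Run:
```python
from h import *
s,w=wrist(); f=w['frame']; print(s['clock'],s['position'],s['tool_rot'],s['force'],s['moment'],s['grip_width'])
a=cv2.resize(f[128:198,215:295],None,fx=8.5,fy=8.5,interpolation=cv2.INTER_CUBIC); save('c27',a)
f=grab_frame('scene')['frame']; a=cv2.resize(f[160:220,280:350],None,fx=10,fy=10,interpolation=cv2.INTER_CUBIC); save('s27',a)
f=grab_frame('top')['frame']; a=cv2.resize(f[205:265,130:210],None,fx=8,fy=8,interpolation=cv2.INTER_CUBIC); save('t27',a)
```

```text
21.225 [0.51499191 0.21940971 0.23018325] [-3.14146933e+00 -1.07701330e-04  2.45773295e+00] [ 0.50641965 -0.49879929 -3.11255223] [0.03729971 0.05678304 0.04335963] 0.02748543695893269
```

View pics/c27.png

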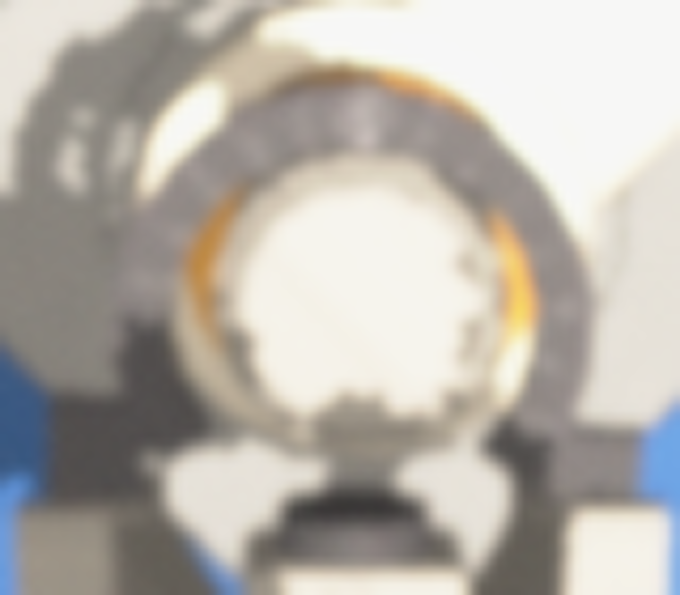

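View pics/s27.png

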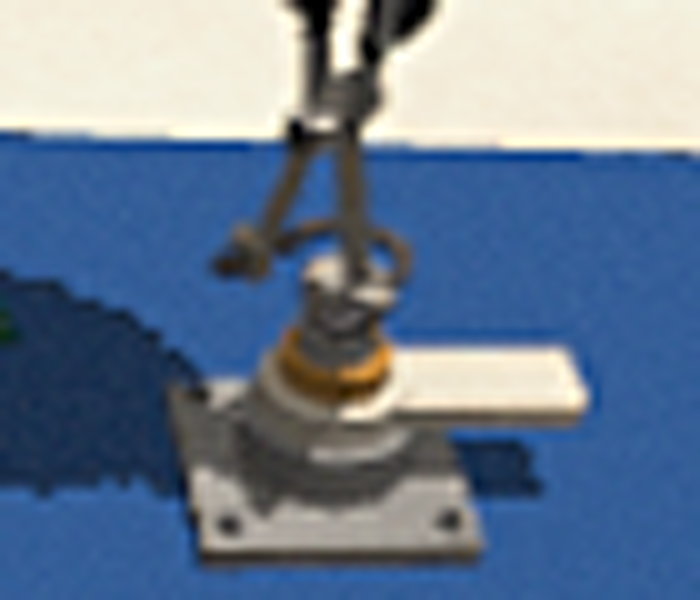

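View pics/t27.png

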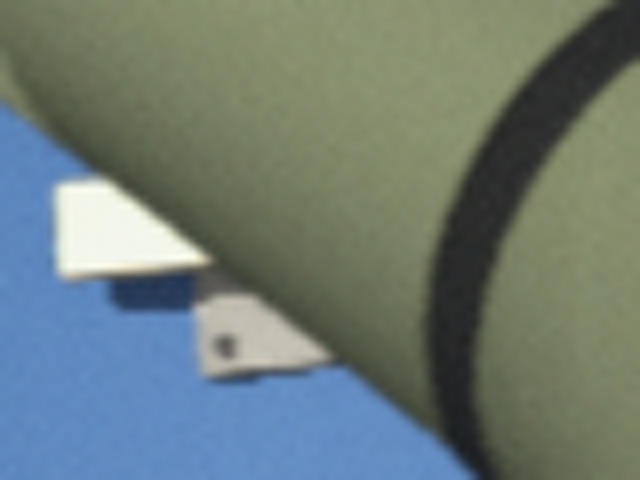

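Run:
```python
from h import *
np.set_printoptions(precision=2,suppress=True)
s,w=wrist(); f=grab_frame('scene'); th=np.linspace(0,2*np.pi,181)
tx=np.array([np.cos(2.4577),np.sin(2.4577)])
# stub check: base top etc.
def pr(c,r,z): 
    p=pj(f,np.c_[c[0]+r*np.cos(th),c[1]+r*np.sin(th),np.full(181,z)]); return (p[:,0]+.45-280)*10,(p[:,1]+.45-160)*10
c=s['position'][:2]+.0235*tx; print(c)
img=cv2.imread('pics/s27.png'); 
for z,col in ((.096,(0,0,255)),(.102,(0,255,0))):
    u,v=pr(c,.023,z); cv2.polylines(img,[np.c_[u,v].astype(np.int32)],True,col,1); print(z,u.min(),u.max(),v.min(),v.max())
for z,r in ((.095,.0135),(.062,.02),(.062,.015)):
    u,v=pr(c,r,z); cv2.polylines(img,[np.c_[u,v].astype(np.int32)],True,(255,255,0),1); print('stub',u.min(),u.max(),v.min(),v.max())
cv2.imwrite('pics/s27b.png',img)
```

```text
[0.5  0.23]
0.096 292.32360116530685 423.76824662427737 230.80211964312156 304.0936517675499
0.102 294.07419378465363 425.87930643567177 216.77450110870524 289.8506599839837
stub 319.09306139577495 396.2100550712586 247.92973548735034 290.9635811325518
stub 290.99329354599206 403.54857233503253 313.6372076946324 378.3730475747444
stub 305.0266957471865 389.44307567627163 321.55424364079636 370.10282046324335
```

View pics/s27b.png

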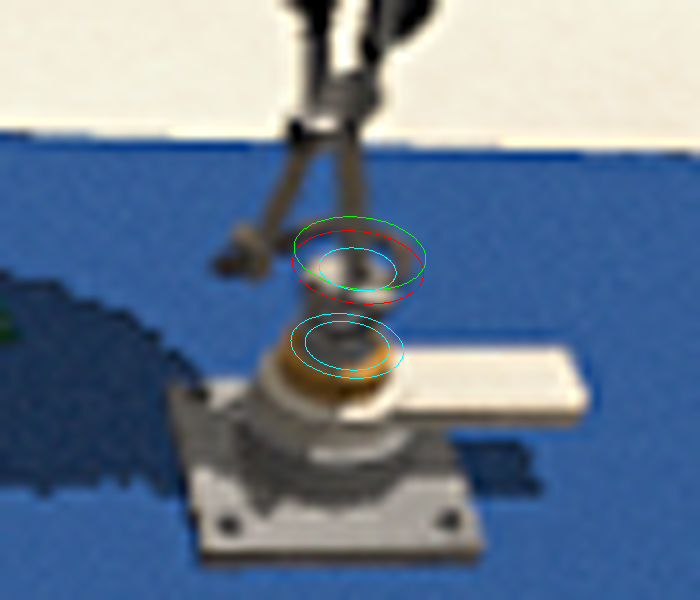

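Request:
{"name": "move_arm", "arguments": {"motion": [[[-0.2,0.3,-1.5],[0,0,0]],[[-0.2,0.3,-3.5],[0,0,0]],[[-0.2,0.3,-5],[0,0,0]],[[-0.2,0.3,-5],[0,0,0]]]}}

```text
clock: 21.98
position: [0.5147, 0.2197, 0.2251]
tool_rot: [-3.141, -0.0, 2.458]
force: [0.7, 0.2, -1.3]
grip_width: 0.0279
```

Run:
```python
from h import *
s,w=wrist(); f=w['frame']; print(s['clock'],s['position'],s['tool_rot'],s['force'],s['moment'],s['grip_width'])
a=cv2.resize(f[128:198,215:295],None,fx=8.5,fy=8.5,interpolation=cv2.INTER_CUBIC); save('c28',a)
```

```text
21.975 [0.51474177 0.21971173 0.2251366 ] [-3.14134658e+00 -1.66874739e-04  2.45776434e+00] [ 0.73221751  0.23090103 -1.30728793] [-0.00648083  0.00626279  0.03951912] 0.02788893831266476
```

View pics/c28.png

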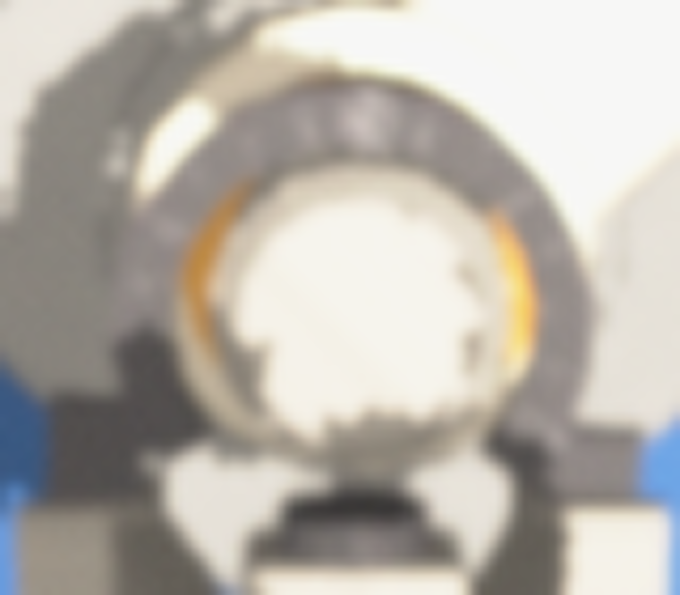

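Request:
{"name": "move_arm", "arguments": {"motion": [[[0,0,-1],[0,0,0]],[[0,0,-2.5],[0,0,0]],[[0,0,-4],[0,0,0]],[[0,0,-5],[0,0,0]],[[0,0,-5],[0,0,0]]]}}

```text
clock: 22.65
position: [0.5148, 0.2197, 0.2202]
tool_rot: [-3.141, -0.0, 2.458]
force: [0.8, 0.9, -1.9]
grip_width: 0.0278
```

Run:
```python
from h import *
s,w=wrist(); f=w['frame']; print(s['clock'],s['position'],s['tool_rot'],s['force'],s['moment'],s['grip_width'])
a=cv2.resize(f[128:198,215:295],None,fx=8.5,fy=8.5,interpolation=cv2.INTER_CUBIC); save('c29',a)
f=grab_frame('scene')['frame']; a=cv2.resize(f[165:215,285:345],None,fx=12,fy=12,interpolation=cv2.INTER_CUBIC); save('s29',a)
```

```text
22.65 [0.51477697 0.21971917 0.22019432] [-3.14142911e+00 -7.34685742e-05  2.45780119e+00] [ 0.7868867   0.91571907 -1.93555493] [-0.01058982 -0.01719182  0.08531862] 0.027817271182268663
```

View pics/c29.png

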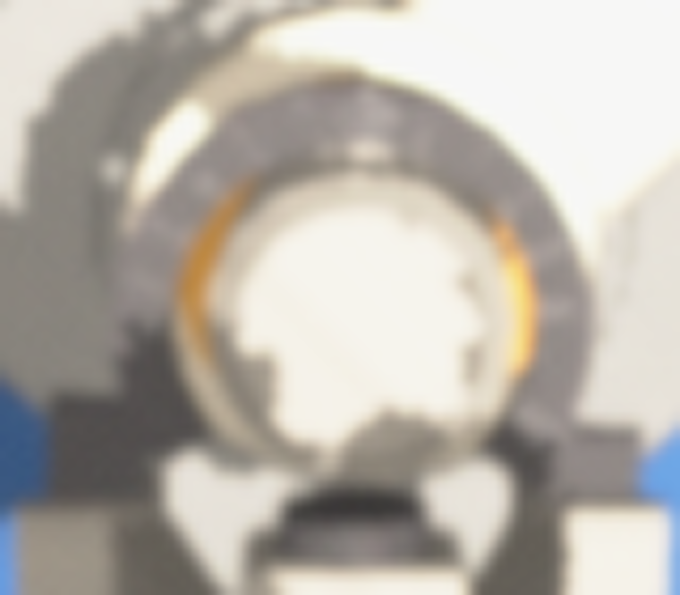

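View pics/s29.png

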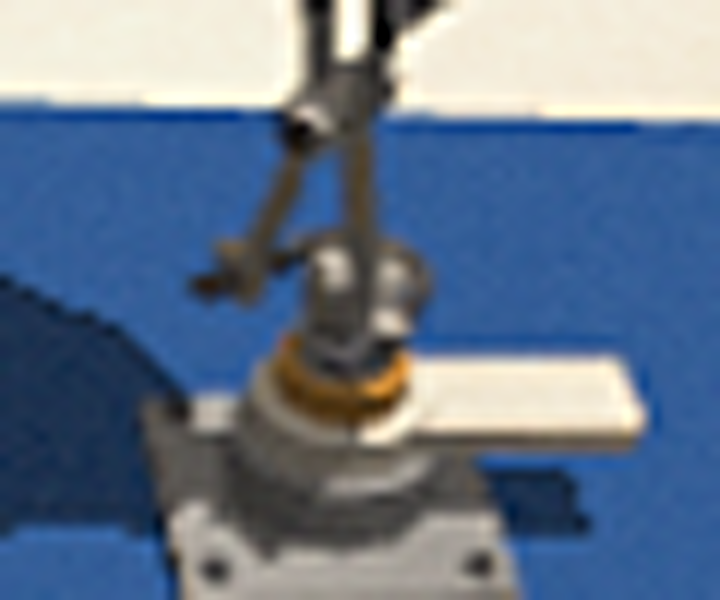

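Request:
{"name": "move_arm", "arguments": {"motion": [[[-0.2,-0.2,-1],[0,0,0]],[[-0.2,-0.2,-2.5],[0,0,0]],[[-0.2,-0.2,-4],[0,0,0]],[[-0.2,-0.2,-5],[0,0,0]],[[-0.2,-0.2,-5],[0,0,0]]]}}

```text
clock: 23.38
position: [0.5146, 0.2195, 0.2152]
tool_rot: [-3.141, -0.0, 2.458]
force: [0.1, 0.1, -1.8]
grip_width: 0.0278
```

Run:
```python
from h import *
s,w=wrist(); f=w['frame']; print(s['clock'],s['position'],s['tool_rot'],s['force'],s['moment'],s['grip_width'])
a=cv2.resize(f[128:198,215:295],None,fx=8.5,fy=8.5,interpolation=cv2.INTER_CUBIC); save('c30',a)
f=grab_frame('scene')['frame']; a=cv2.resize(f[165:215,285:345],None,fx=12,fy=12,interpolation=cv2.INTER_LANCZOS4); save('s30',a)
```

```text
23.375 [0.5146073  0.21952996 0.21519818] [-3.14148524e+00 -9.22253032e-05  2.45776317e+00] [ 0.12944328  0.14427847 -1.82205661] [-0.02498127  0.00091293  0.02766649] 0.02780909706683819
```

View pics/c30.png

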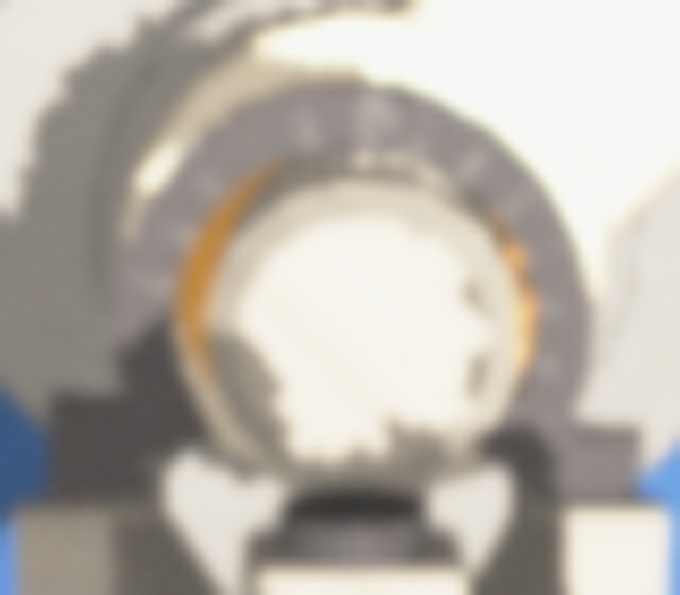

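View pics/s30.png

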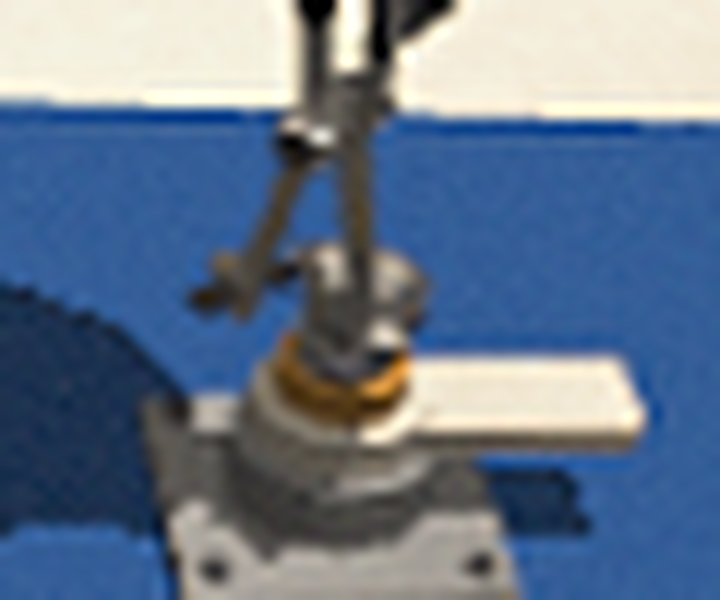

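Run:
```python
import cv2,numpy as np
np.set_printoptions(precision=1,suppress=True,linewidth=200)
ims={k:cv2.imread(f'pics/{k}.png',0).astype(float) for k in ('c20','c21','c22')}
def cross(p,x0,th):  # first crossing positions
    out=[]
    for i in range(len(p)-1):
        if (p[i]-th)*(p[i+1]-th)<0: out.append(x0+i+(p[i]-th)/(p[i]-p[i+1]))
    return np.array(out)
for k,im in ims.items():
    print(k)
    for v in (170,180,190,200,210,220,230,240): print(v,cross(im[v-1:v+2,195:385].mean(0),195,185))
    for u in (270,280,290,300,310): print('col',u,cross(im[130:200,u-1:u+2].mean(1),130,185))
a=np.hstack([cv2.imread(f'pics/{k}.png')[130:320,190:390] for k in ('c21','c22')]); cv2.imwrite('pics/cmp.png',cv2.resize(a,None,fx=2,fy=2))
```

```text
c20
170 [235.9 329.2]
180 [223.5 255.4 309.6 339.5]
190 [214.9 241.8 324.8 348.3]
200 [210.7 232.8 333.4 352.9]
210 [207.7 226.6 336.  357.8]
220 [202.3 223.2 341.2 360.8]
230 [200.4 221.  341.7 362.3]
240 [197.2 224.  343.3 362.5]
col 270 [174.8]
col 280 [154.2 173. ]
col 290 [154.9 172.6]
col 300 [156.6 175.5]
col 310 [159.5 180.4]
c21
170 [246.5 331.3]
180 [233.4 270.2 307.3 344.4]
190 [222.4 249.6 326.6 354.1]
200 [214.1 238.8 336.5 359.7]
210 [210.2 231.3 343.9 365.2]
220 [206.1 227.1 351.1 368.6]
230 [205.  224.6 351.5 370.7]
240 [203.8 227.8 350.7 371.5]
col 270 [160.1 180.1]
col 280 [159.3 177.8]
col 290 [156.6 177.1]
col 300 [159.4 177.8]
col 310 [161.5 180.9]
c22
170 [236.1 329.1]
180 [225.4 271.2 307.1 343.6]
190 [218.6 250.2 322.2 353.5]
200 [210.3 239.1 332.3 359.7]
210 [207.2 231.8 340.1 364.7]
220 [227.1 343.2 368.3]
230 [203.5 225.9 346.4 370.7]
240 [201.9 232.5 345.5 371.6]
col 270 [156.7 180.6]
col 280 [178.1]
col 290 [157.8 177.3]
col 300 [158.6 178.3]
col 310 [161.2 180.7]
```

View pics/cmp.png

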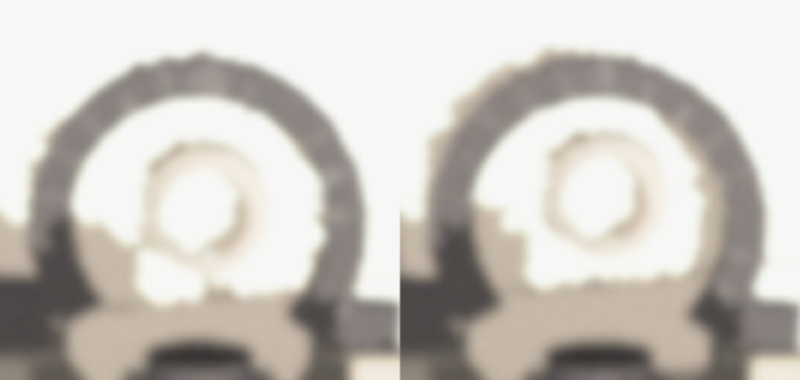

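Request:
{"name": "move_arm", "arguments": {"motion": [[[0,0,-1],[0,0,0]],[[0,0,-2.5],[0,0,0]],[[0,0,-4],[0,0,0]],[[0,0,-5.5],[0,0,0]],[[0,0,-7],[0,0,0]],[[0,0,-7.9],[0,0,0]],[[0,0,-7.9],[0,0,0]],[[0,0,-7.9],[0,0,0]]]}}

```text
clock: 24.48
position: [0.5146, 0.2196, 0.2074]
tool_rot: [3.142, 0.0, 2.458]
force: [-0.2, 0.2, -2.2]
grip_width: 0.0277
```

Run:
```python
from h import *
s,w=wrist(); f=w['frame']; print(s['clock'],s['position'],s['tool_rot'],s['force'],s['moment'],s['grip_width'])
a=cv2.resize(f[128:198,215:295],None,fx=8.5,fy=8.5,interpolation=cv2.INTER_CUBIC); save('c31',a)
a=cv2.resize(f[85:285,160:360],None,fx=3,fy=3,interpolation=cv2.INTER_CUBIC); save('c32',a)
f=grab_frame('scene')['frame']; a=cv2.resize(f[165:215,285:345],None,fx=12,fy=12,interpolation=cv2.INTER_LANCZOS4); save('s31',a)
```

```text
24.475 [0.51461519 0.21956304 0.20743461] [3.14155991e+00 1.56093766e-05 2.45777941e+00] [-0.19783735  0.1676355  -2.24319903] [-0.04081427 -0.01202853 -0.06616608] 0.027735779983624174
```

View pics/c31.png

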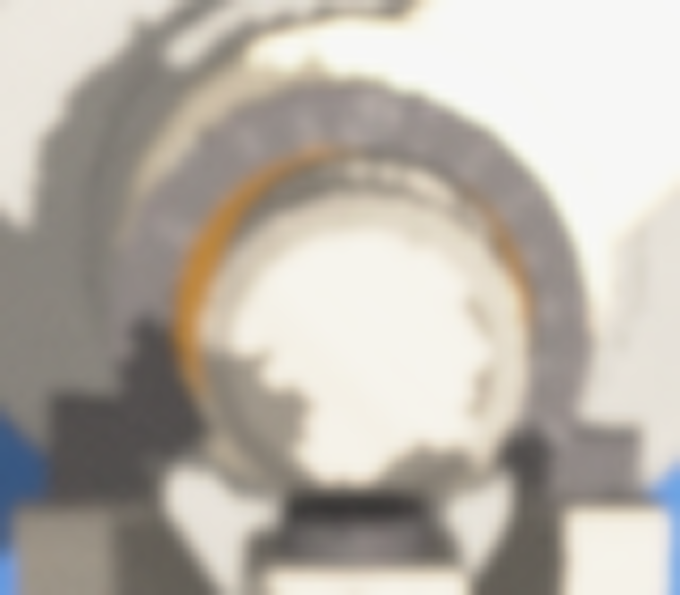

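View pics/c32.png

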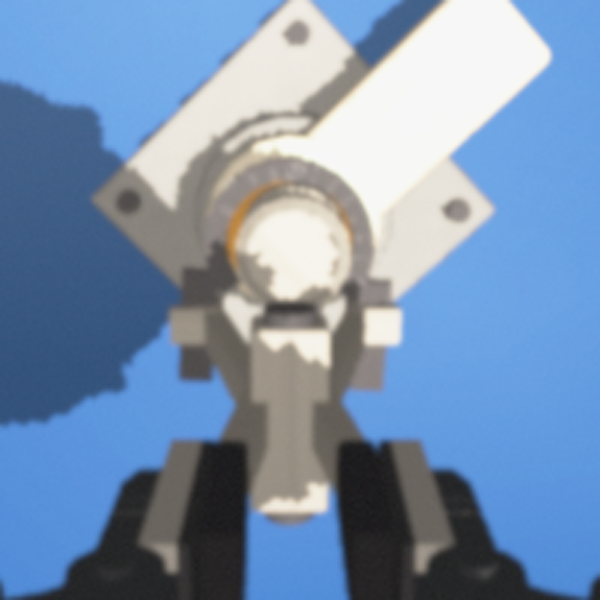

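View pics/s31.png

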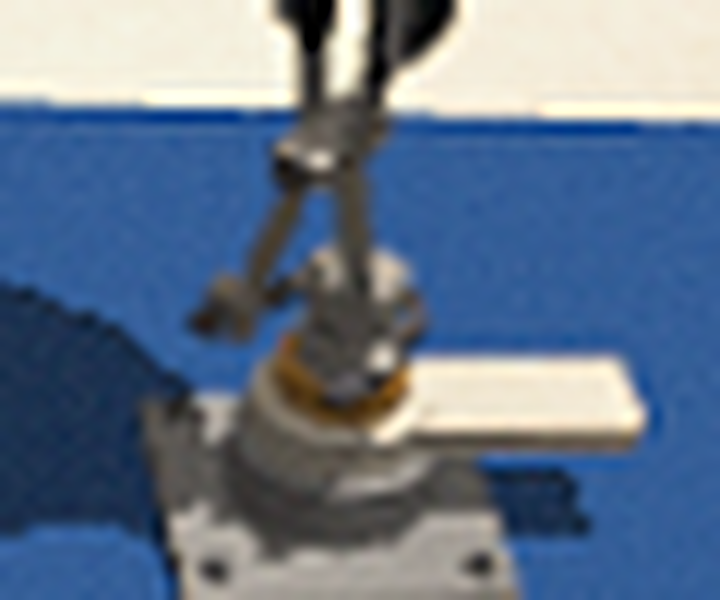

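Run:
```python
from h import *
np.set_printoptions(precision=1,suppress=True)
s,w=wrist(); T=RT(s); z0=s['position'][2]
th=np.linspace(0,2*np.pi,721)
def uv(cx,cy,z,r):
    P=np.c_[cx+r*np.cos(th),cy+r*np.sin(th),np.full(721,z0-z)]
    p=pj(w,(T[:3,:3]@P.T).T+T[:3,3]); return np.c_[(p[:,0]+.44-215)*8.5,(p[:,1]+.44-128)*8.5]
img=cv2.imread('pics/c31.png')
RX,RY,SX,SY=.0236,-.0013,.0236,-.0010
for a,c in (((RX,RY,.0801,.023),(0,0,255)),((RX,RY,.0801,.0172),(0,0,255)),((SX,SY,.092,.015),(0,200,0)),((SX,SY,.062,.020),(255,0,0)),((SX,SY,.05,.027),(255,0,255))):
    q=uv(*a); print(a,q.min(0),q.max(0)); cv2.polylines(img,[q.astype(np.int32)],True,c,1)
cv2.imwrite('pics/c31b.png',img)
```

```text
(0.0236, -0.0013, 0.0801, 0.023) [122.4  76.3] [600.9 547.4]
(0.0236, -0.0013, 0.0801, 0.0172) [182.8 138.5] [540.6 490.7]
(0.0236, -0.001, 0.092, 0.015) [201.1 180.4] [528.1 501.4]
(0.0236, -0.001, 0.062, 0.02) [170.6  86.9] [559.6 471.3]
(0.0236, -0.001, 0.05, 0.027) [113.6   6.3] [617.  504.9]
```

View pics/c31b.png

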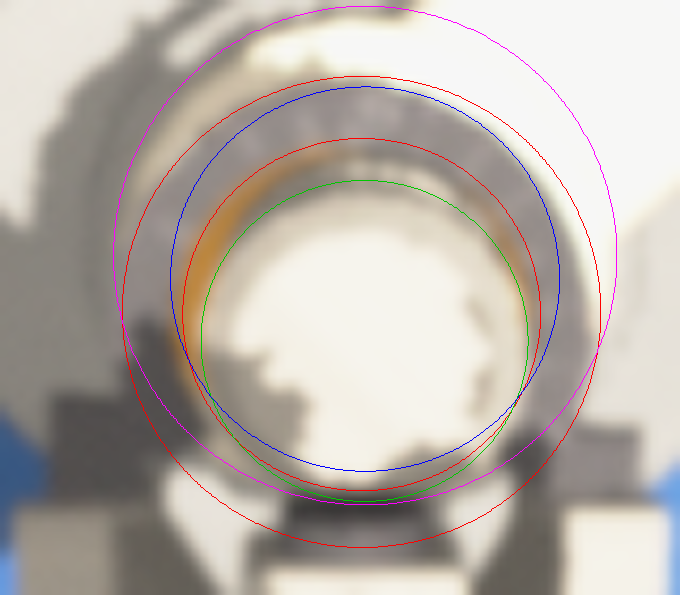

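Request:
{"name": "move_arm", "arguments": {"motion": [[[0.2,0.2,0],[0,0,0]],[[0.4,0.5,0],[0,0,0]],[[0.4,0.5,0],[0,0,0]],[[0.4,0.5,0],[0,0,0]]]}}

```text
clock: 25.12
position: [0.515, 0.22, 0.2074]
tool_rot: [-3.142, -0.0, 2.458]
force: [0.2, 0.9, -2.1]
grip_width: 0.028
```

Run:
```python
from h import *
s,w=wrist(); f=w['frame']; print(s['clock'],s['position'],s['tool_rot'],s['force'],s['moment'],s['grip_width'])
a=cv2.resize(f[128:198,215:295],None,fx=8.5,fy=8.5,interpolation=cv2.INTER_CUBIC); save('c33',a)
```

```text
25.125 [0.51498861 0.22004477 0.20738243] [-3.14155217e+00 -8.42172976e-07  2.45780846e+00] [ 0.15817915  0.90964878 -2.06331404] [-0.04030232  0.00205316  0.0612111 ] 0.02799332659153141
```

View pics/c33.png

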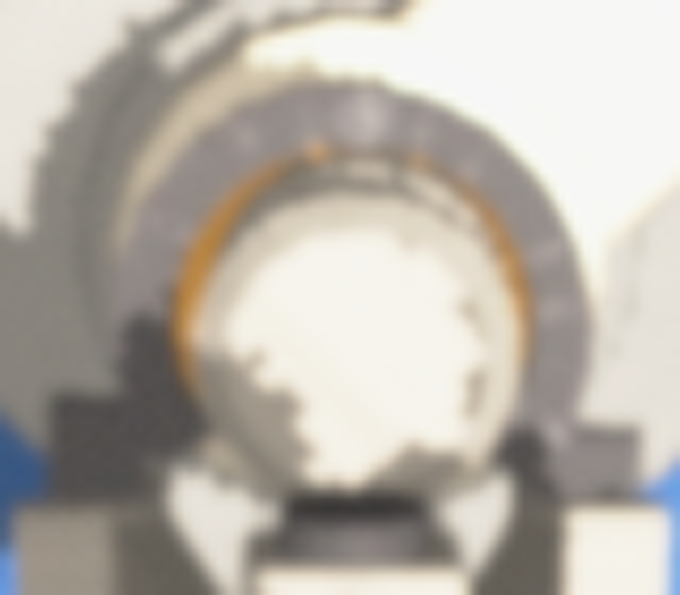

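```bash
python3 -c "
from workcell import *
print(job_done())"
```

```text
the job is handed in; nothing more can be done
None
```

I took the smaller pliers from the grey rack, spread the ring on the white loading block and lifted it off. It was lowered around the stub without touching it. I handed the job in at about 25 s, still squeezing with the ring held at groove height.

**Last checks**
- **Grip:** the handles are against their stop. The gripper reads 28 mm, where 30 mm was expected.
- **Load:** the force is about 2 N, just the weight of pliers and ring. The sideways force stays under 1 N, so nothing suggests contact with the stub.
- **Height:** the tool height puts the middle of the ring at about 78 mm. That assumes the ring kept its place in the tips, and the wrist pictures just before and after the lift showed no shift. Rougher estimates from the ring's apparent size in the pictures came out 1–6 mm lower; I put that down to blurred edges.
- **Level:** I did not measure the tilt. The tool stayed upright, and the ring showed no change from lying flat on the block.
- **Centring:** in the last wrist picture the stub sits inside the ring, centred to about 0.5 mm, after a final correction of 0.6 mm.

**What went less smoothly:** early in the squeeze, the shoulders pressed unevenly on the lugs with about 11 N in total. The pliers tipped slightly to one side. I raised the tool a little and they came back to centre.

No other object was approached closely, but I took no overall picture at the end to confirm that nothing else moved.

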